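# Refit the vice jaw tray with its sprung keeper

## Task

Refit the vice jaw tray: draw its sprung keeper bar back by the knob and sideways into the holding notch so that it stays there when you let go, put the worn wooden pads from the tray into the grey scrap box, and lay every aluminium jaw plate that is there flat in a compartment of its own size. When all of that is done, free the knob from the notch and let the keeper go fully home over the plates; leave the other things on the bench alone.

Things in the scene. Friction and masses are not known exactly. Their poses are not given: they have to be found in the camera images.
- tray: Fixed tray, grey rims, black floor, place and turn vary; compartment part 132 x 260 mm, 11 mm high. Origin on the bench under the middle compartment's centre; x along the compartments to the spring housing, y across, z up. The aluminium housing (x 76 to 164, y -32 to 48 mm, top 40 mm above the bench) has an L-shaped slot in its top plate for the knob's 10 mm pin.
- slot_long_a (a point): Where the centre of a long jaw plate lies when laid in this long compartment of the tray: 14 mm above the bench, 8 mm above the compartment's floor. Compartment 116 x 27 mm, 5 mm deep (11 mm of the plate stand proud); x along its length, y across, z up. Either end of the plate may come first. Place in the tray: x 0, y -112 mm.
- slot_long_b (a point): Where the centre of a long jaw plate lies when laid in this long compartment of the tray: 14 mm above the bench, 8 mm above the compartment's floor. Compartment 116 x 27 mm, 5 mm deep (11 mm of the plate stand proud); x along its length, y across, z up. Either end of the plate may come first. Place in the tray: x 0, y 0 mm.
- slot_long_c (a point): Where the centre of a long jaw plate lies when laid in this long compartment of the tray: 14 mm above the bench, 8 mm above the compartment's floor. Compartment 116 x 27 mm, 5 mm deep (11 mm of the plate stand proud); x along its length, y across, z up. Either end of the plate may come first. Place in the tray: x 0, y 112 mm.
- slot_short_a (a point): Where the centre of a short jaw plate lies when laid in this short compartment of the tray: 14 mm above the bench, 8 mm above the compartment's floor. Compartment 76 x 40 mm, 5 mm deep (11 mm of the plate stand proud); x along its length, y across, z up. Either end of the plate may come first. Place in the tray: x 20, y -56 mm.
- slot_short_b (a point): Where the centre of a short jaw plate lies when laid in this short compartment of the tray: 14 mm above the bench, 8 mm above the compartment's floor. Compartment 76 x 40 mm, 5 mm deep (11 mm of the plate stand proud); x along its length, y across, z up. Either end of the plate may come first. Place in the tray: x 20, y 56 mm.
- keeper_slide (a joint): How far the keeper is drawn back along the tray's +x (m). 0: home, pushed there by a spring (4 N, rising to 9 N at the 0.052 end stop). Up to 0.045 the slot guides it straight; from 0.046 to 0.052 it can be shifted sideways. Let go in the notch it rests at 0.041 behind a 4 mm lip. To free it, draw it to 0.046 or more, shift it back to side 0 and let it go home.
- keeper_side (a joint): How far the keeper, with its knob, is shifted sideways along the tray's +y (m): 0 in the straight part of the slot, 0.020 at the end of the notch; in the notch it stays between 0.015 and 0.020. Light friction (1.2 N), no spring.
- knob (a point): Centre of the keeper's knob, an upright black cylinder 20 mm across, 44 to 76 mm above the bench (this point: 60 mm); home at tray x 88, y 0 mm. It moves with the keeper's steel bar, 22 mm wide, 258 mm long across the tray, 25 to 32 mm above the bench, which at home covers the compartments' +x ends (tray x 36 to 58 mm), 3 mm above flat plates.
- long1_mid (a point): An aluminium vice jaw plate: flat bar 110 mm long, 22 mm wide, 16 mm thick, two dark screw holes in its top face, about 0.1 kg, lying flat on the bench at the start. This point is its centre (half-way up); x along its length, y across its width, z up. None if absent (4 or 5 of the five plates are present).
- long2_mid (a point): An aluminium vice jaw plate: flat bar 110 mm long, 22 mm wide, 16 mm thick, two dark screw holes in its top face, about 0.1 kg, lying flat on the bench at the start. This point is its centre (half-way up); x along its length, y across its width, z up. None if absent (4 or 5 of the five plates are present).
- long3_mid (a point): An aluminium vice jaw plate: flat bar 110 mm long, 22 mm wide, 16 mm thick, two dark screw holes in its top face, about 0.1 kg, lying flat on the bench at the start. This point is its centre (half-way up); x along its length, y across its width, z up. None if absent (4 or 5 of the five plates are present).
- short1_mid (a point): An aluminium vice jaw plate: flat bar 70 mm long, 34 mm wide, 16 mm thick, two dark screw holes in its top face, about 0.1 kg, lying flat on the bench at the start. This point is its centre (half-way up); x along its length, y across its width, z up. None if absent (4 or 5 of the five plates are present).
- short2_mid (a point): An aluminium vice jaw plate: flat bar 70 mm long, 34 mm wide, 16 mm thick, two dark screw holes in its top face, about 0.1 kg, lying flat on the bench at the start. This point is its centre (half-way up); x along its length, y across its width, z up. None if absent (4 or 5 of the five plates are present).
- worn1_mid (a point): A worn light-wood vice pad, plain block 70 x 34 x 16 mm, about 40 g, without holes, lying at the start in a short compartment of the tray, half under the keeper. This point is its centre; x along its length, y across, z up. None if absent (1 or 2 are present).
- worn2_mid (a point): A worn light-wood vice pad, plain block 70 x 34 x 16 mm, about 40 g, without holes, lying at the start in a short compartment of the tray, half under the keeper. This point is its centre; x along its length, y across, z up. None if absent (1 or 2 are present).
- scrap_box_in (a point): Centre of the inner floor of the grey open scrap box, fixed on the bench, 4 mm above the bench. The box is 120 x 120 mm outside, 112 x 112 mm inside, its rim 45 mm above the bench; x and y along its sides, z up.
- tape_roll: Bystander, to be left where it is: roll of paper tape lying flat, 90 mm across, 24 mm high; its origin is at its underside.
- file: Bystander, to be left where it is: flat file with a black handle, about 270 mm long; its origin is at its underside.
- driver: Bystander, to be left where it is: orange-handled screwdriver, 200 mm; its origin is at its underside.
- oil: Bystander, to be left where it is: white oil bottle with a red cap, standing, 120 mm high, 52 mm across; its origin is at its underside.
- screw_jar: Bystander, to be left where it is: small clear jar with a black lid, standing, 55 mm high, 56 mm across; its origin is at its underside.
- offcut: Bystander, to be left where it is: wooden offcut 90 x 45 x 30 mm; its origin is at its underside.
- spanner: Bystander, to be left where it is: steel open-ended spanner, 180 mm; its origin is at its underside.
Mind the look-alikes: they are no part of the job. What is shaped like the part that bears worn1_mid but purple is not meant.

How it is judged:
On the way, in this order (a step that is already met when the one before it is completed fails the run):
1. the keeper stays drawn back in its notch by itself, let go by the gripper (value of joint keeper_slide above 0.036 m and value of joint keeper_side above 0.013 m and contact force between the fingers and anything else below 0.5 N), for 0.4 s.
2. every worn pad lies in the scrap box and every plate present flat in a compartment of its size, let go, while the keeper is still held in the notch (all of step 1 and ((distance between long1_mid and slot_long_a below 0.0055 m and angle between the z axis of long1_mid and the z axis of slot_long_a, either way round below 0.03 rad and angle between the x axis of long1_mid and the x axis of slot_long_a, either way round below 0.1 rad) or (distance between long1_mid and slot_long_b below 0.0055 m and angle between the z axis of long1_mid and the z axis of slot_long_b, either way round below 0.03 rad and angle between the x axis of long1_mid and the x axis of slot_long_b, either way round below 0.1 rad) or (distance between long1_mid and slot_long_c below 0.0055 m and angle between the z axis of long1_mid and the z axis of slot_long_c, either way round below 0.03 rad and angle between the x axis of long1_mid and the x axis of slot_long_c, either way round below 0.1 rad)) and ((distance between long2_mid and slot_long_a below 0.0055 m and angle between the z axis of long2_mid and the z axis of slot_long_a, either way round below 0.03 rad and angle between the x axis of long2_mid and the x axis of slot_long_a, either way round below 0.1 rad) or (distance between long2_mid and slot_long_b below 0.0055 m and angle between the z axis of long2_mid and the z axis of slot_long_b, either way round below 0.03 rad and angle between the x axis of long2_mid and the x axis of slot_long_b, either way round below 0.1 rad) or (distance between long2_mid and slot_long_c below 0.0055 m and angle between the z axis of long2_mid and the z axis of slot_long_c, either way round below 0.03 rad and angle between the x axis of long2_mid and the x axis of slot_long_c, either way round below 0.1 rad)) and ((distance between long3_mid and slot_long_a below 0.0055 m and angle between the z axis of long3_mid and the z axis of slot_long_a, either way round below 0.03 rad and angle between the x axis of long3_mid and the x axis of slot_long_a, either way round below 0.1 rad) or (distance between long3_mid and slot_long_b below 0.0055 m and angle between the z axis of long3_mid and the z axis of slot_long_b, either way round below 0.03 rad and angle between the x axis of long3_mid and the x axis of slot_long_b, either way round below 0.1 rad) or (distance between long3_mid and slot_long_c below 0.0055 m and angle between the z axis of long3_mid and the z axis of slot_long_c, either way round below 0.03 rad and angle between the x axis of long3_mid and the x axis of slot_long_c, either way round below 0.1 rad)) and ((distance between short1_mid and slot_short_a below 0.0055 m and angle between the z axis of short1_mid and the z axis of slot_short_a, either way round below 0.03 rad and angle between the x axis of short1_mid and the x axis of slot_short_a, either way round below 0.1 rad) or (distance between short1_mid and slot_short_b below 0.0055 m and angle between the z axis of short1_mid and the z axis of slot_short_b, either way round below 0.03 rad and angle between the x axis of short1_mid and the x axis of slot_short_b, either way round below 0.1 rad)) and ((distance between short2_mid and slot_short_a below 0.0055 m and angle between the z axis of short2_mid and the z axis of slot_short_a, either way round below 0.03 rad and angle between the x axis of short2_mid and the x axis of slot_short_a, either way round below 0.1 rad) or (distance between short2_mid and slot_short_b below 0.0055 m and angle between the z axis of short2_mid and the z axis of slot_short_b, either way round below 0.03 rad and angle between the x axis of short2_mid and the x axis of slot_short_b, either way round below 0.1 rad)) and x of worn1_mid in the frame of scrap_box_in between -0.055 and 0.055 m and y of worn1_mid in the frame of scrap_box_in between -0.055 and 0.055 m and z of worn1_mid in the frame of scrap_box_in between 0 and 0.038 m and x of worn2_mid in the frame of scrap_box_in between -0.055 and 0.055 m and y of worn2_mid in the frame of scrap_box_in between -0.055 and 0.055 m and z of worn2_mid in the frame of scrap_box_in between 0 and 0.038 m), for 0.3 s.
At the end, for the whole second after the job is handed in: Keeper home (slide under 4 mm, side under 6 mm); every plate present in a compartment of its size: centre within 5.5 mm of the compartment's point, flat within 0.03 rad, along it within 0.1 rad; every worn pad inside the scrap box, centre under 38 mm above its floor (value of joint keeper_slide below 0.004 m and value of joint keeper_side below 0.006 m and ((distance between long1_mid and slot_long_a below 0.0055 m and angle between the z axis of long1_mid and the z axis of slot_long_a, either way round below 0.03 rad and angle between the x axis of long1_mid and the x axis of slot_long_a, either way round below 0.1 rad) or (distance between long1_mid and slot_long_b below 0.0055 m and angle between the z axis of long1_mid and the z axis of slot_long_b, either way round below 0.03 rad and angle between the x axis of long1_mid and the x axis of slot_long_b, either way round below 0.1 rad) or (distance between long1_mid and slot_long_c below 0.0055 m and angle between the z axis of long1_mid and the z axis of slot_long_c, either way round below 0.03 rad and angle between the x axis of long1_mid and the x axis of slot_long_c, either way round below 0.1 rad)) and ((distance between long2_mid and slot_long_a below 0.0055 m and angle between the z axis of long2_mid and the z axis of slot_long_a, either way round below 0.03 rad and angle between the x axis of long2_mid and the x axis of slot_long_a, either way round below 0.1 rad) or (distance between long2_mid and slot_long_b below 0.0055 m and angle between the z axis of long2_mid and the z axis of slot_long_b, either way round below 0.03 rad and angle between the x axis of long2_mid and the x axis of slot_long_b, either way round below 0.1 rad) or (distance between long2_mid and slot_long_c below 0.0055 m and angle between the z axis of long2_mid and the z axis of slot_long_c, either way round below 0.03 rad and angle between the x axis of long2_mid and the x axis of slot_long_c, either way round below 0.1 rad)) and ((distance between long3_mid and slot_long_a below 0.0055 m and angle between the z axis of long3_mid and the z axis of slot_long_a, either way round below 0.03 rad and angle between the x axis of long3_mid and the x axis of slot_long_a, either way round below 0.1 rad) or (distance between long3_mid and slot_long_b below 0.0055 m and angle between the z axis of long3_mid and the z axis of slot_long_b, either way round below 0.03 rad and angle between the x axis of long3_mid and the x axis of slot_long_b, either way round below 0.1 rad) or (distance between long3_mid and slot_long_c below 0.0055 m and angle between the z axis of long3_mid and the z axis of slot_long_c, either way round below 0.03 rad and angle between the x axis of long3_mid and the x axis of slot_long_c, either way round below 0.1 rad)) and ((distance between short1_mid and slot_short_a below 0.0055 m and angle between the z axis of short1_mid and the z axis of slot_short_a, either way round below 0.03 rad and angle between the x axis of short1_mid and the x axis of slot_short_a, either way round below 0.1 rad) or (distance between short1_mid and slot_short_b below 0.0055 m and angle between the z axis of short1_mid and the z axis of slot_short_b, either way round below 0.03 rad and angle between the x axis of short1_mid and the x axis of slot_short_b, either way round below 0.1 rad)) and ((distance between short2_mid and slot_short_a below 0.0055 m and angle between the z axis of short2_mid and the z axis of slot_short_a, either way round below 0.03 rad and angle between the x axis of short2_mid and the x axis of slot_short_a, either way round below 0.1 rad) or (distance between short2_mid and slot_short_b below 0.0055 m and angle between the z axis of short2_mid and the z axis of slot_short_b, either way round below 0.03 rad and angle between the x axis of short2_mid and the x axis of slot_short_b, either way round below 0.1 rad)) and x of worn1_mid in the frame of scrap_box_in between -0.055 and 0.055 m and y of worn1_mid in the frame of scrap_box_in between -0.055 and 0.055 m and z of worn1_mid in the frame of scrap_box_in between 0 and 0.038 m and x of worn2_mid in the frame of scrap_box_in between -0.055 and 0.055 m and y of worn2_mid in the frame of scrap_box_in between -0.055 and 0.055 m and z of worn2_mid in the frame of scrap_box_in between 0 and 0.038 m); the robot touches nothing.
It fails at once if a bystander is moved by more than 50 mm (distance of any of tape_roll, file, driver, oil, screw_jar, offcut, spanner from where it was at the start of the episode above 0.05 m).
Of worn1, worn2 only 1 to 2 are there at a start; the rules pass over those that are not, and their reading is None.
Of long1, long2, long3, short1, short2 only 4 to 5 are there at a start; the rules pass over those that are not, and their reading is None.
At some moment in a run one of long1, long2, long3, short1, short2 may be knocked a few centimetres aside while the robot is not near it.
Once in a run the grip may slacken for a moment while it holds something.
It also fails if it takes over 210 s, if anything falls off the work surface, if the arm or the gripper's body presses on something with over 40 N, if the wrist force passes 120 N, or if a joint passes its speed limit or range.

## Robot

A 6-joint arm with a two-finger parallel gripper is mounted at the origin on the work surface. World frame = base frame: x ahead of the robot, y to its left, z up, the work surface at z = 0. Lengths are in m, angles in rad, forces in N, time in s.
With the tool pointing down it reaches from about 0.3 to 0.775 m from the base axis. Payload 14.6 kg.
Tool frame: the origin (TCP) lies between the finger pads; the fingertips stand 14 mm ahead of it and the grasp point (between the pads) lies 5 mm behind it; z points along the fingers, y is the line along which they close (so a half turn about z gives the same grasp; the last joint's range is limited). The gripper opens to 94 mm and grips with 3 to 60 N. Pads are 16 mm wide; open, the fingers measure 119 mm over their backs; the gripper's body (75 mm by 177 mm) begins 78 mm behind the grasp point.
Start: joints at [1.1, 0.3, 1.521, -0, 1.321, -0.067], TCP at [0.216, 0.506, 0.182] pointing down, gripper open.
Joint ranges: [-3.03, 3.03], [-0.79, 2.21], [0.23, 2.52], [-1.04, 4.18], [0, 3.07], [-2.55, 2.55]. Speed limits (rad/s): [2.22, 2.22, 2.57, 3.14, 3.14, 3.14].

## Interface

Orientations are given as [roll, pitch, yaw] about the fixed x, y, z axes, in that order (R = Rz(yaw) Ry(pitch) Rx(roll)).
In Python, from station import ctrl gives the robot as it stands. The module is installed in compiled form; this text tells all that it offers.
- The arm moves only by the tool move_arm, never from a script. Its argument "targets" is a list of rows, each a list of 7 numbers: the opening, from -1 (shut) to 1 (fully open), then the shift along the tool's x, y, z in units of 50 mm (1.0 is 50 mm), then the turn, a rotation vector about the tool's x, y, z in rad. A call has 1 to 12 rows; each row is the pose to reach, as a shift and turn from the pose commanded when the call began, along the tool's axes at that moment; what a row does not reach only later rows make up. A row lasts 1/10 s, in which the tool goes at most 50 mm and 8.59 degrees, less where a joint would pass 70% of its speed; a pose out of reach is approached as far as the arm can. A call with a gripper value outside its range is refused whole. The fingers move at their own pace and stop on an object; "grip_force" is the grip in N (left out, the last holds). Time passes only in rows, so rows that repeat a pose let the fingers close. It gives the time, the measured TCP pose, the force, the opening and the grip force at its end, in the units of the state.
- ctrl.get_obs(): the state, without advancing time (a new reading comes with each control period).
- ctrl.camera(name): name is "scene" or "top" or "wrist"; returns (picture, depth): 384x512x3 uint8, red, green, blue; 384x512 float32, m along the optical axis (not along the pixel's ray), 0 where there is no reading.
- ctrl.camera_params(name): a dict with "intrinsics" (3x3 intrinsics, pixels), "rvec" (rotation vector, rad) and "tvec" (3), from world to camera coordinates, as OpenCV has them; the wrist camera has in their place "T_tool_cam" (4x4, takes a point from camera to tool coordinates, whose origin is the TCP and whose axes are the flange's). Camera axes: x right, y down, z forward; pixel columns grow to the right and rows downward; lengths in m; the calibration is good to about 2 mm. The wrist camera is an equidistant fisheye: a pixel r from the principal point sees the ray r / f radians off the axis. A picture is of the moment at which its call begins: read the wrist's pose just before it. camera_params takes no time and is no camera call.
- ctrl.hand_in(): hands the job in; it is judged then, once.
Trained networks look in the newest picture that a camera, given by its name, has taken for a name from the list of things; names that differ only in an ending like _2 or _b are one class to them, and where a whole thing is asked for, a point or a joint stands for the part that bears it (a point fixed in the world has none). Each returns a list of dicts, best first, with "score" (0 to 1); they miss things now and then, are a little off and sometimes report something else, mostly with a low value. They report only what shows in the picture. A call takes as long as a camera call. They do not tell look-alikes from the thing itself.
- ctrl.cut_out(camera, target): "region" (384x512 bool, what is visible of it) and "point" ([column, row] in pixels, amid what is visible of it).
- ctrl.tip_of(camera, target): "point" ([column, row] in pixels: a listed point, or the origin of a listed thing).
The state is a dict: "time_s": time; "qpos": joint angles; "joint_vel": joint speeds; "tau": joint torques, N m; "ee_pos": TCP position; "eef_rot": TCP orientation; "force": force on the tool from outside, world axes, zero at the start; "moment": the same for the moment, N m; "grip_width": finger opening in m; "grip_force": force on a finger pad.
Only numpy, scipy, OpenCV 4.12 (cv2) and the standard library are available. Lean on these libraries where they do the work, as an engineer would, in place of code of your own. Each camera call takes 0.05 s, during which the arm holds its last target. There are 200 camera calls.

## Working session

There is one attempt and no reset: what is moved stays moved. The work goes in short steps, Python scripts to look and compute and a tool call to move; the robot and the scene stay as the last step left them, time stands still between calls to the robot, and variables do not carry over. Pictures are saved under pics/ and viewed, at most 14 in all, crops included, and the job is handed in when it is done.

Besides the shell and the picture viewer there is one more tool, called after "Request:" as name(argument=value, ...) on one line, values as JSON. move_arm: Moves the arm, as the interface text tells. Its arguments: {"type":"object","properties":{"targets":{"type":"array"},"grip_force":{"type":"number"}},"required":["targets"]}

```bash
mkdir -p pics
cat > h.py <<'E'
import numpy as np, cv2
from scipy.spatial.transform import Rotation as R
from station import ctrl
def cam(n):
    p=ctrl.camera_params(n); return p
def world(n,uv,z=None,depth=None):
    p=cam(n);K=np.array(p["intrinsics"]);Rm=cv2.Rodrigues(np.array(p["rvec"],float))[0];t=np.array(p["tvec"],float).ravel()
    uv=np.atleast_2d(uv).astype(float)
    d=np.c_[(uv[:,0]-K[0,2])/K[0,0],(uv[:,1]-K[1,2])/K[1,1],np.ones(len(uv))]
    c=-Rm.T@t; dw=d@Rm
    s=(z-c[2])/dw[:,2] if depth is None else depth
    return c+dw*np.reshape(s,(-1,1))
def save(img,name): cv2.imwrite("pics/"+name,img[:,:,::-1])
E
python3 - <<'E'
from h import *
for n in("top","scene"):
    im,d=ctrl.camera(n); np.savez(n+".npz",im=im,d=d); save(im,n+"0.png")
    p=cam(n); Rm=cv2.Rodrigues(np.array(p["rvec"],float))[0]; print(n,p["intrinsics"],-Rm.T@np.array(p["tvec"],float).ravel())
    if n=="top":
        cv2.imwrite("pics/top0.png",cv2.resize(im[:,:,::-1],(800,600),interpolation=cv2.INTER_CUBIC))
        for t in("tray","knob","long1_mid","short1_mid","worn1_mid","scrap_box_in"):
            for f in("tip_of",): print(t,[(np.round(r["point"],1).tolist(),round(r["score"],2)) for r in getattr(ctrl,f)(n,t)])
print(ctrl.get_obs())
E
```

```text
top [[494.3505225    0.         255.0344196 ]
 [  0.         494.3505225  194.33194852]
 [  0.           0.           1.        ]] [0.30232174 0.02360255 1.53082258]
tray [([264.3, 210.2], 0.76)]
knob [([265.6, 178.4], 0.71)]
long1_mid [([131.9, 230.5], 0.7)]
short1_mid [([408.2, 184.4], 0.73), ([157.8, 196.5], 0.66), ([360.8, 168.7], 0.55)]
worn1_mid [([291.9, 258.7], 0.74), ([361.6, 168.1], 0.71), ([337.8, 218.6], 0.48)]
scrap_box_in [([362.0, 171.0], 0.6)]
scene [[396.42643468   0.         252.05043512]
 [  0.         396.42643468 188.72627086]
 [  0.           0.           1.        ]] [ 1.19021678 -0.2598237   1.21865685]
{'time_s': 0.4, 'qpos': array([ 1.10038679e+00,  2.99957541e-01,  1.52107700e+00,  4.38953656e-06,
        1.32073383e+00, -6.65767505e-02]), 'joint_vel': array([-0.00060725, -0.00194687, -0.00123927, -0.00156664,  0.00115664,
        0.00104097]), 'tau': array([-6.22891748e-04, -5.31206417e+01, -3.52603662e+01,  7.08422880e-02,
        2.18634977e-02, -6.44207717e-05]), 'ee_pos': array([0.21608436, 0.50571302, 0.1815814 ]), 'eef_rot': array([-3.14141761e+00, -1.59333340e-05,  2.73775878e+00]), 'force': array([-0.39334764, -0.15162508, -0.59113259]), 'moment': array([-0.00328965, -0.01872562, -0.00911482]), 'grip_force': 0.0, 'grip_width': 0.09405080007573044}
```

View pics/top0.png

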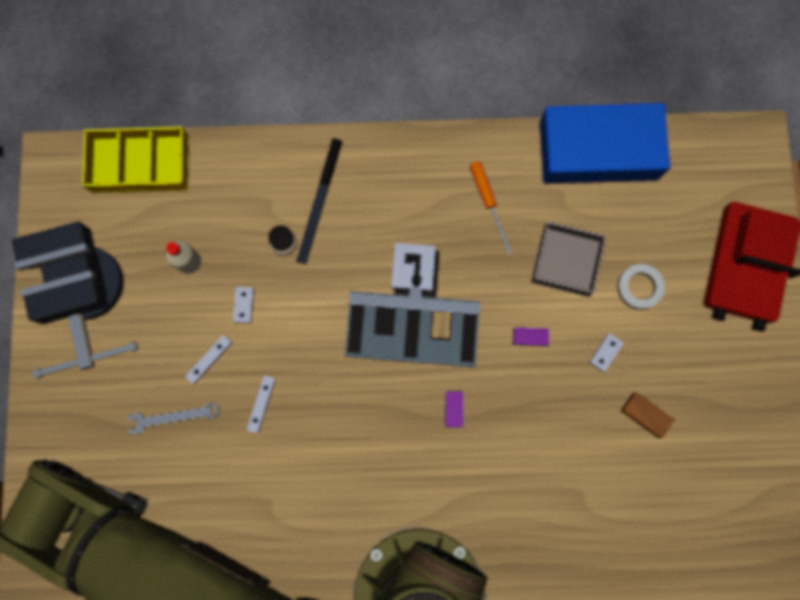

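View pics/scene0.png

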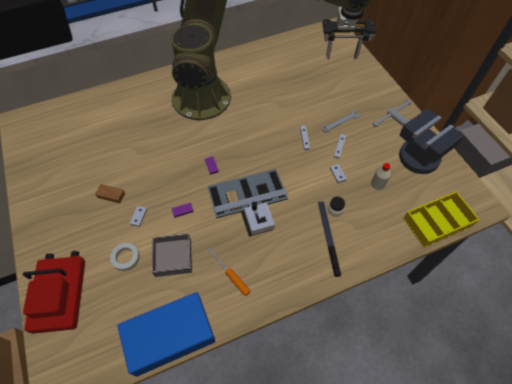

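The top view (shown at 800x600) gives the following candidates:
- **Long plates:** (208,358) and (261,404).
- **Short plates:** (243,304) and (606,352).
- **Worn pad:** (441,324), in the tray.
- **Purple look-alikes:** (530,337) and (454,408), to be ignored.
- **Scrap box:** grey, at (568,260). The yellow box and blue block are not it.
- **Knob:** (416,283).

Next I'll measure these and check them in one crop.

```bash
cat > m1.py <<'E'
from h import *
z=np.load("top.npz"); im=z["im"]; hsv=cv2.cvtColor(im,cv2.COLOR_RGB2HSV)
s=512/800
def rect(mask,px,zz,name):
    n,l,st,c=cv2.connectedComponentsWithStats(mask.astype(np.uint8))
    u,v=int(px[0]*s),int(px[1]*s)
    w=l[v-4:v+5,u-4:u+5]; k=np.bincount(w[w>0].ravel()).argmax() if (w>0).any() else 0
    if not k: print(name,"none",hsv[v,u]);return
    ys,xs=np.nonzero(l==k)
    P=world("top",np.c_[xs,ys],zz)[:,:2]
    (cx,cy),(a,b),an=cv2.minAreaRect((P*1000).astype(np.float32))
    if a<b: a,b,an=b,a,an+90
    print(name,"c",round(cx),round(cy),"size",round(a),round(b),"ang",round((an+90)%180-90,1))
al=(hsv[...,1]<50)&(hsv[...,2]>120)
for n,p in dict(L1=(208,358),L2=(261,404),S1=(243,304),S2=(606,352)).items(): rect(al,p,.016,n)
gr=(hsv[...,1]<60)&(hsv[...,2]>60)&(hsv[...,2]<160)
rect((hsv[...,1]<70),(375,350),.011,"tray")
rect((hsv[...,1]<70),(568,228),.045,"box")
for p in[(375,350),(568,260),(568,228),(428,290),(441,324),(358,300)]: print(p,hsv[int(p[1]*s),int(p[0]*s)])
print("tray origin",world("top",[264.3,210.2],0),"knob",world("top",[265.6,178.4],.06))
c=im[150:240,215:315]; cv2.imwrite("pics/tray.png",cv2.resize(c[:,:,::-1],(660,594),interpolation=cv2.INTER_CUBIC))
E
python3 m1.py
```

```text
L1 c 457 398 size 111 26 ang -42.6
L2 c 367 294 size 112 25 ang -18.6
S1 c 564 330 size 73 37 ang -4.7
S2 c 448 -386 size 73 38 ang -36.8
tray c 560 -11 size 264 241 ang 83.8
box c 633 -318 size 125 122 ang -16.2
(375, 350) [101  49 104]
(568, 260) [  6  29 125]
(568, 228) [ 14  50 108]
(428, 290) [117  25 111]
(441, 324) [ 18 115 144]
(358, 300) [110  41 142]
tray origin [[ 0.50777744 -0.00771252  0.        ]] knob [[ 0.59683801 -0.01343253  0.06      ]]
```

View pics/tray.png

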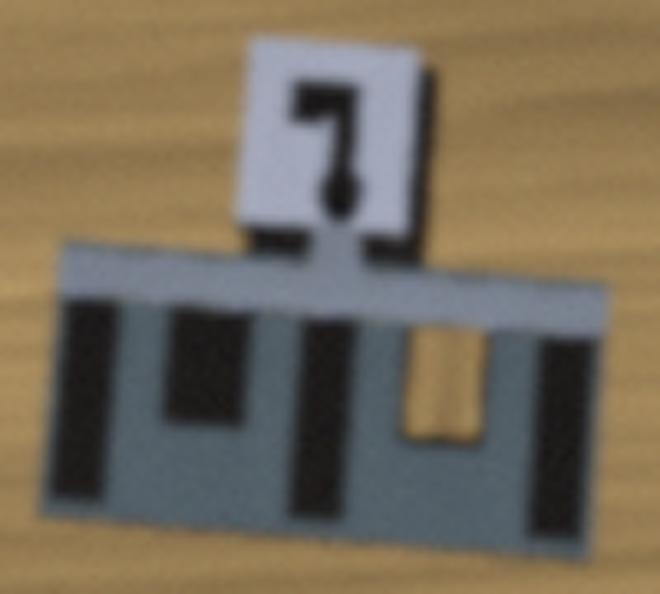

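The crop shows a light-wood worn pad at crop px (445,383) in the tray's -y short compartment. The +y short compartment at (207,370) is empty, the knob sits at (340,200), and the L-slot notch is up and to the left. That agrees with tray yaw ≈ -6° and matches the tray's sizes.

```bash
cat >> h.py <<'E'
def go(x,y,z,yaw,half=True):
    """print shift (50 mm units) and turn about tool z to a downward pose; yaw deg, half turn chosen for joint 6"""
    o=ctrl.get_obs(); T=R.from_euler("xyz",o["eef_rot"]); cur=o["eef_rot"][2]
    d=T.inv().apply(np.array([x,y,z])-o["ee_pos"])/0.05
    best=None
    for k in range(-2,3):
        t=np.radians(yaw)+k*(np.pi if half else 2*np.pi)
        j6=(np.arctan2(y,x)+np.pi/2-t+np.pi)%(2*np.pi)-np.pi
        if best is None or abs(j6)<abs(best[1]): best=(t,j6)
    t,j6=best; j0=o["qpos"][5]; j1=o["qpos"][0]
    turn=(j6-j0)-(np.arctan2(y,x)-j1)
    rv=T.inv()*R.from_euler("xyz",[np.pi,0,t])
    print("shift",np.round(d,3),"turn",np.round(rv.as_rotvec(),3),"via j6",round(turn,3),"j6",round(j6,2),"| now",np.round(o["ee_pos"],4),np.round(np.degrees(o["eef_rot"]),2),"w",round(o["grip_width"],4))
def wpix(o,P,c=None):
    """world points -> wrist pixels"""
    p=cam("wrist");K=np.array(p["intrinsics"]);T=np.array(p["T_tool_cam"])
    Rt=R.from_euler("xyz",o["eef_rot"]).as_matrix()
    q=(np.atleast_2d(P)-o["ee_pos"])@Rt; q=(q-T[:3,3])@T[:3,:3]
    th=np.arctan2(np.hypot(q[:,0],q[:,1]),q[:,2]); ph=np.arctan2(q[:,1],q[:,0])
    return np.c_[K[0,2]+K[0,0]*th*np.cos(ph),K[1,2]+K[1,1]*th*np.sin(ph)]
def wworld(o,uv,z):
    """wrist pixels -> world at height z"""
    p=cam("wrist");K=np.array(p["intrinsics"]);T=np.array(p["T_tool_cam"])
    uv=np.atleast_2d(uv).astype(float); a=(uv[:,0]-K[0,2])/K[0,0]; b=(uv[:,1]-K[1,2])/K[1,1]; th=np.hypot(a,b)
    k=np.sin(th)/np.maximum(th,1e-9); d=np.c_[a*k,b*k,np.cos(th)]
    M=R.from_euler("xyz",o["eef_rot"]).as_matrix(); dw=d@T[:3,:3].T@M.T; c=M@T[:3,3]+o["ee_pos"]
    return c+dw*((z-c[2])/dw[:,2])[:,None]
def rectify(o,im,cx,cy,z,yaw,half=.1,ppm=3):
    """top-down picture of plane z round (cx,cy), axes turned by yaw deg; row up = +x', col left = +y'"""
    n=int(half*2000*ppm/1); n=int(2*half*1000*ppm); r,c=np.mgrid[0:n,0:n]
    X=half-r/ppm/1000; Y=half-c/ppm/1000; a=np.radians(yaw)
    P=np.c_[(cx+X*np.cos(a)-Y*np.sin(a)).ravel(),(cy+X*np.sin(a)+Y*np.cos(a)).ravel(),np.full(n*n,z)]
    uv=wpix(o,P).astype(np.float32).reshape(n,n,2)
    return cv2.remap(im,uv[...,0],uv[...,1],cv2.INTER_LINEAR)
E
python3 -c "
from h import *
print(cam('wrist'))
go(.545,-.015,.25,83.8)"
```

```text
{'intrinsics': array([[297.31863964,   0.        , 259.16767596],
       [  0.        , 297.31863964, 196.97329922],
       [  0.        ,   0.        ,   1.        ]]), 'T_tool_cam': array([[ 5.89054431e-05, -9.62162356e-01, -2.72476783e-01,
         7.89301050e-02],
       [ 9.99999625e-01, -1.78607700e-04,  8.46879591e-04,
        -6.91355642e-04],
       [-8.63502115e-04, -2.72476731e-01,  9.62161985e-01,
        -2.03392833e-01],
       [ 0.00000000e+00,  0.00000000e+00,  0.00000000e+00,
         1.00000000e+00]])}
shift [-10.141  -6.992  -1.367] turn [-0.     0.     1.275] via j6 1.275 j6 0.08 | now [0.2161 0.5057 0.1816] [-179.99   -0.    156.86] w 0.0941
```

Request:
move_arm(targets=[[1, -10.14, -6.99, -1.37, 0, 0, 1.275], [1, -10.14, -6.99, -1.37, 0, 0, 1.275], [1, -10.14, -6.99, -1.37, 0, 0, 1.275], [1, -10.14, -6.99, -1.37, 0, 0, 1.275], [1, -10.14, -6.99, -1.37, 0, 0, 1.275], [1, -10.14, -6.99, -1.37, 0, 0, 1.275], [1, -10.14, -6.99, -1.37, 0, 0, 1.275], [1, -10.14, -6.99, -1.37, 0, 0, 1.275], [1, -10.14, -6.99, -1.37, 0, 0, 1.275], [1, -10.14, -6.99, -1.37, 0, 0, 1.275], [1, -10.14, -6.99, -1.37, 0, 0, 1.275], [1, -10.14, -6.99, -1.37, 0, 0, 1.275]])

```text
time_s: 1.6
ee_pos: [0.5353, -0.0004, 0.2484]
eef_rot: [3.141, -0.0, 1.463]
force: [1.1, 0.8, 0.2]
grip_width: 0.0943
grip_force: 0.0
```

Request:
move_arm(targets=[[1, 0, 0, 0, 0, 0, 0], [1, 0, 0, 0, 0, 0, 0], [1, 0, 0, 0, 0, 0, 0]])

```text
time_s: 1.9
ee_pos: [0.5342, 0.0024, 0.2479]
eef_rot: [-3.141, -0.0, 1.464]
force: [1.0, -0.2, -1.0]
grip_width: 0.0939
grip_force: 0.0
```

Run:
```python
from h import *
o=ctrl.get_obs(); print(o["time_s"],o["ee_pos"],np.degrees(o["eef_rot"]),o["force"])
im,d=ctrl.camera("wrist"); np.savez("w1.npz",im=im,d=d)
r=rectify(o,im,.55,-.01,.011,-6.2,.15,2); save(r,"w1.png")
for t in("knob","tray"): print(t,[(np.round(q["point"],1).tolist(),round(q["score"],2),np.round(wworld(o,q["point"],.06 if t=="knob" else 0),4)) for q in ctrl.tip_of("wrist",t)])
```

```text
1.9 [0.53417306 0.00244255 0.2478711 ] [-1.79981660e+02 -6.85653098e-03  8.38539078e+01] [ 0.97037453 -0.21861613 -0.97618031]
knob [([305.1, 178.3], 0.9, array([[ 0.5958, -0.0098,  0.06  ]])), ([258.7, 140.1], 0.7, array([[0.5387, 0.0479, 0.06  ]]))]
tray [([246.0, 171.5], 0.81, array([[ 0.5133, -0.0033,  0.    ]]))]
```

View pics/w1.png

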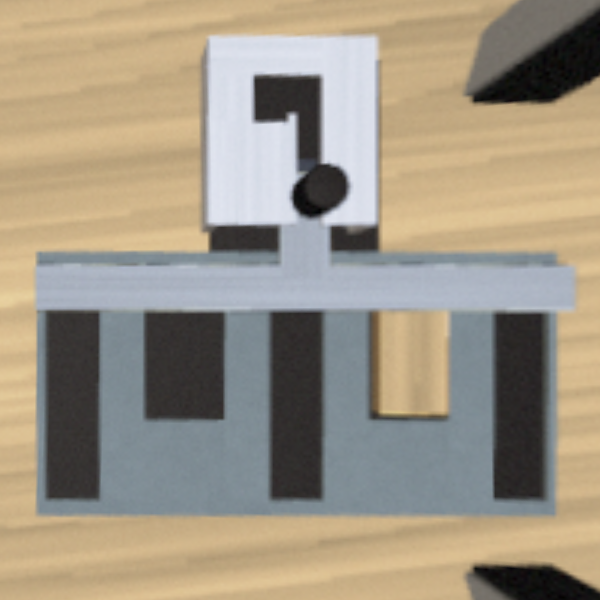

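The rectified view (2 px/mm) shows the tray square. Its edges are at columns 37 to 556 and rows 252 to 515, which puts the origin near (0.509, -0.004) with yaw -6.2°. The knob is at (320,190) and there is one worn pad at (412,363).

```bash
cat >> h.py <<'E'
TO=np.array([.509,-.004]);TY=-6.2
def tray(x,y):
    a=np.radians(TY); return TO+np.array([[np.cos(a),-np.sin(a)],[np.sin(a),np.cos(a)]])@np.array([x,y])/1000
E
python3 -c "
from h import *
x,y=tray(88,1);print(x,y)
go(x,y,.12,83.8);go(x,y,.062,83.8)"
```

```text
0.5965932841852698 -0.012509792338157695
shift [-0.169  1.271  2.564] turn [ 0.    -0.     0.002] via j6 0.002 j6 0.09 | now [0.5342 0.0026 0.2482] [179.99  -0.    83.9 ] w 0.094
shift [-0.169  1.271  3.724] turn [ 0.    -0.     0.002] via j6 0.002 j6 0.09 | now [0.5342 0.0026 0.2482] [179.99  -0.    83.9 ] w 0.094
```

Request:
move_arm(targets=[[1, -0.17, 1.27, 2.3, 0, 0, 0], [1, -0.17, 1.27, 2.3, 0, 0, 0], [1, -0.17, 1.27, 2.3, 0, 0, 0], [0, -0.17, 1.27, 3.1, 0, 0, 0], [0, -0.17, 1.27, 3.72, 0, 0, 0], [0, -0.17, 1.27, 3.72, 0, 0, 0], [-1, -0.17, 1.27, 3.72, 0, 0, 0], [-1, -0.17, 1.27, 3.72, 0, 0, 0], [-1, -0.17, 1.27, 3.72, 0, 0, 0], [-1, -0.17, 1.27, 3.72, 0, 0, 0], [-1, -0.17, 1.27, 3.72, 0, 0, 0], [-1, -0.17, 1.27, 3.72, 0, 0, 0]], grip_force=40)

```text
time_s: 3.25
ee_pos: [0.5969, -0.0137, 0.0623]
eef_rot: [3.141, -0.0, 1.463]
force: [-0.4, 0.1, -0.5]
grip_width: 0.0254
grip_force: 0.0
```

Request:
move_arm(targets=[[-1, 0, 0, 0, 0, 0, 0], [-1, 0, 0, 0, 0, 0, 0]])

```text
time_s: 3.45
ee_pos: [0.5968, -0.0137, 0.062]
eef_rot: [-3.142, -0.0, 1.463]
force: [0.0, -0.7, 0.7]
grip_width: 0.0097
grip_force: 0.0
```

Run:
```python
from h import *
o=ctrl.get_obs(); print(o["grip_width"],o["grip_force"])
im,d=ctrl.camera("wrist"); save(im,"w2.png")
```

```text
0.009662209176632084 0.0
```

View pics/w2.png

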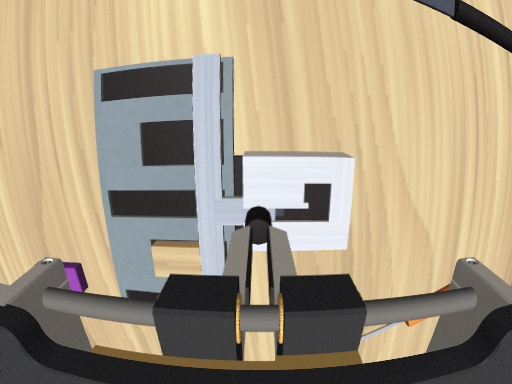

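The fingers closed just short of the knob: its top is at (258,213), and they met on its -y side. I'll measure that offset.

Run:
```python
from h import *
o=ctrl.get_obs()
print(wworld(o,[[258,217],[258,206],[246,217],[271,217]],.076), wpix(o,[list(o["ee_pos"]-[0,0,.014])]),wpix(o,[o["ee_pos"]]))
ctrl.camera("wrist")
for t in("knob",):
  print([(q["point"],q["score"],wworld(o,q["point"],.06)) for q in ctrl.tip_of("wrist",t)])
  for q in ctrl.cut_out("wrist",t)[:1]:
    ys,xs=np.nonzero(q["region"]);print(xs.min(),xs.max(),ys.min(),ys.max())
```

```text
[[ 0.59760391 -0.00256222  0.076     ]
 [ 0.59845355  0.00519059  0.076     ]
 [ 0.58953517 -0.00169845  0.076     ]
 [ 0.60634067 -0.00351521  0.076     ]] [[258.68222421 218.36788806]] [[258.64359753 224.86903618]]
[([256.6, 223.6], 0.96, array([[ 0.59532159, -0.01327445,  0.06      ]]))]
192 275 53 276
```

Run:
```python
from h import *
o=ctrl.get_obs()
im,d=ctrl.camera("wrist")
p=cam("wrist");T=np.array(p["T_tool_cam"]);K=np.array(p["intrinsics"])
print(o["grip_width"]);M=R.from_euler("xyz",o["eef_rot"]).as_matrix()
for v in range(196,262,5):
    row=[]
    for u in(240,252,258,264,276):
        a=(u-K[0,2])/K[0,0];b=(v-K[1,2])/K[1,1];th=np.hypot(a,b);k=np.tan(th)/max(th,1e-9)
        P=np.array([a*k,b*k,1])*d[v,u]; Q=T[:3,:3]@P+T[:3,3]; W=M@Q+o["ee_pos"]
        row.append("%d,%d,%d"%tuple(np.round(W*1000)))
    print(v,row)
cv2.imwrite("pics/w3.png",cv2.resize(im[180:290,190:330,::-1],(760,597),interpolation=cv2.INTER_CUBIC))
```

```text
0.00026693034530909227
196 ['583,1,29', '593,3,40', '598,2,40', '603,2,40', '612,1,40']
201 ['582,-3,31', '593,-1,40', '598,-2,41', '602,-2,40', '612,-4,40']
206 ['582,-7,33', '592,-5,41', '597,-4,48', '602,-7,39', '611,-8,40']
211 ['582,-11,33', '593,-5,56', '597,-3,61', '602,-5,58', '611,-18,22']
216 ['581,-15,33', '593,-4,69', '597,-3,71', '602,-5,69', '611,-29,5']
221 ['580,-20,32', '593,-5,76', '597,-5,76', '601,-6,76', '610,-21,39']
226 ['577,-35,5', '593,-8,77', '597,-9,76', '601,-5,87', '610,-25,40']
231 ['586,-4,94', '594,-4,96', '597,-6,93', '601,-5,95', '608,-6,96']
236 ['587,-4,103', '594,-4,104', '597,-6,100', '601,-5,104', '608,-6,104']
241 ['587,-3,111', '594,-4,111', '597,-6,107', '601,-6,109', '608,-6,110']
246 ['588,-4,116', '594,-5,116', '597,-6,114', '601,-5,117', '607,-6,117']
251 ['588,-4,123', '594,-5,123', '597,-6,121', '601,-5,123', '607,-6,123']
256 ['588,-4,128', '594,-5,128', '597,-7,125', '601,-6,128', '607,-7,128']
261 ['589,-4,135', '595,-4,135', '597,-7,131', '601,-5,135', '606,-6,135']
```

View pics/w3.png

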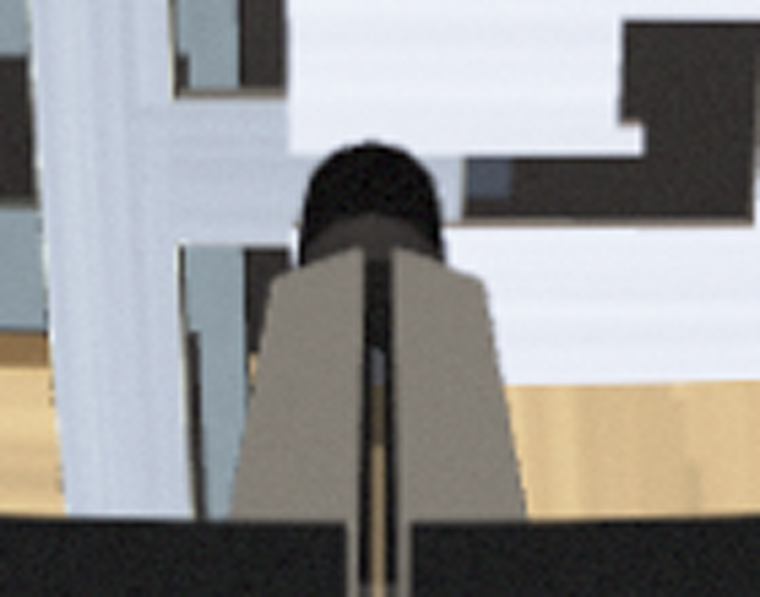

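The depth readings show the knob's top at z=76 directly below the fingers. The shut fingertips end near z≈86, well above where the stated tip offset would put them (48). I'll open the gripper and measure the true tip height before going lower.

Request:
move_arm(targets=[[-0.1, 0, 0, 0, 0, 0, 0], [-0.1, 0, 0, 0, 0, 0, 0], [-0.1, 0, 0, 0, 0, 0, 0], [-0.1, 0, 0, 0, 0, 0, 0], [-0.1, 0, 0, 0, 0, 0, 0], [-0.1, 0, 0, 0, 0, 0, 0], [-0.1, 0, 0, 0, 0, 0, 0]])

```text
time_s: 4.4
ee_pos: [0.5968, -0.0137, 0.062]
eef_rot: [3.142, 0.0, 1.463]
force: [-0.6, -0.3, -0.0]
grip_width: 0.0422
grip_force: 0.0
```

```bash
cat >> h.py <<'E'
def wcloud(o,d):
    """world point for every wrist pixel (384x512x3)"""
    p=cam("wrist");T=np.array(p["T_tool_cam"]);K=np.array(p["intrinsics"]);M=R.from_euler("xyz",o["eef_rot"]).as_matrix()
    v,u=np.mgrid[0:384,0:512]; a=(u-K[0,2])/K[0,0];b=(v-K[1,2])/K[1,1];th=np.hypot(a,b);k=np.tan(th)/np.maximum(th,1e-9)
    P=np.stack([a*k,b*k,np.ones_like(a)],-1)*d[...,None]
    return (P@T[:3,:3].T+T[:3,3])@M.T+o["ee_pos"]
E
python3 - <<'E'
from h import *
o=ctrl.get_obs(); print(o["grip_width"],o["ee_pos"],o["qpos"])
im,d=ctrl.camera("wrist"); W=wcloud(o,d)
M=R.from_euler("xyz",o["eef_rot"]).as_matrix(); Q=(W-o["ee_pos"])@M*1000  # tool mm
# finger: tool x within -10..10, |y| 15..45
for lo,hi in((-45,-18),(18,45)):
    m=(np.abs(Q[...,0])<11)&(Q[...,1]>lo)&(Q[...,1]<hi)&(Q[...,2]<20)&(d>0)
    h=np.histogram(Q[m][:,2],bins=np.arange(-120,25,8)); print(list(zip(h[1].astype(int),h[0])))
c=im[150:290,170:350]; cv2.imwrite("pics/w4.png",cv2.resize(c[...,::-1],(720,560)))
E
```

```text
0.04216077944997579 [ 0.59682678 -0.01367544  0.06198715] [-8.42486227e-02  5.21568532e-01  1.50208706e+00 -1.72156930e-05
  1.11790161e+00  2.37294104e-02]
[(np.int64(-120), np.int64(110)), (np.int64(-112), np.int64(125)), (np.int64(-104), np.int64(218)), (np.int64(-96), np.int64(367)), (np.int64(-88), np.int64(304)), (np.int64(-80), np.int64(262)), (np.int64(-72), np.int64(232)), (np.int64(-64), np.int64(198)), (np.int64(-56), np.int64(171)), (np.int64(-48), np.int64(154)), (np.int64(-40), np.int64(137)), (np.int64(-32), np.int64(91)), (np.int64(-24), np.int64(0)), (np.int64(-16), np.int64(0)), (np.int64(-8), np.int64(0)), (np.int64(0), np.int64(0)), (np.int64(8), np.int64(0)), (np.int64(16), np.int64(0))]
[(np.int64(-120), np.int64(107)), (np.int64(-112), np.int64(120)), (np.int64(-104), np.int64(230)), (np.int64(-96), np.int64(347)), (np.int64(-88), np.int64(323)), (np.int64(-80), np.int64(254)), (np.int64(-72), np.int64(233)), (np.int64(-64), np.int64(189)), (np.int64(-56), np.int64(183)), (np.int64(-48), np.int64(159)), (np.int64(-40), np.int64(145)), (np.int64(-32), np.int64(85)), (np.int64(-24), np.int64(2)), (np.int64(-16), np.int64(0)), (np.int64(-8), np.int64(0)), (np.int64(0), np.int64(0)), (np.int64(8), np.int64(0)), (np.int64(16), np.int64(0))]
```

View pics/w4.png

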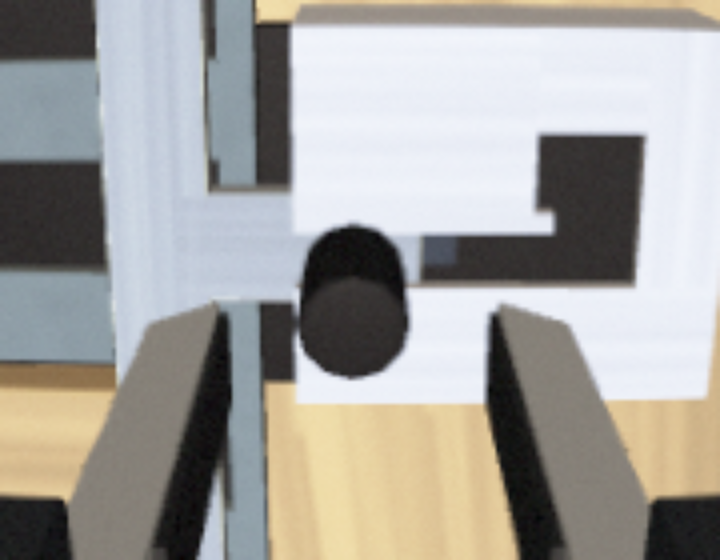

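The open fingers straddle the knob: tips at crop (222,310) and (493,310), knob top at (354,328). The depth puts the true tips about 25 mm behind the reported TCP, so I'll use tip z = ee z + 0.025. I'll go down in steps and check the force.

Request:
move_arm(targets=[[-0.1, 0, 0, 0.2, 0, 0, 0], [-0.1, 0, 0, 0.4, 0, 0, 0], [-0.1, 0, 0, 0.5, 0, 0, 0], [-0.1, 0, 0, 0.5, 0, 0, 0]])

```text
time_s: 4.85
ee_pos: [0.5962, -0.0136, 0.0356]
eef_rot: [-3.139, 0.0, 1.463]
force: [0.3, -1.0, -0.2]
grip_width: 0.0419
grip_force: 0.0
```

Request:
move_arm(targets=[[-0.1, 0, 0, 0.1, 0, 0, 0], [-0.1, 0, 0, 0.2, 0, 0, 0], [-1, 0, 0, 0.2, 0, 0, 0], [-1, 0, 0, 0.2, 0, 0, 0], [-1, 0, 0, 0.2, 0, 0, 0], [-1, 0, 0, 0.2, 0, 0, 0], [-1, 0, 0, 0.2, 0, 0, 0], [-1, 0, 0, 0.2, 0, 0, 0]])

```text
time_s: 5.65
ee_pos: [0.5967, -0.0137, 0.0272]
eef_rot: [-3.141, 0.0, 1.463]
force: [-4.4, -0.3, 3.5]
grip_width: 0.0193
grip_force: 40.0
```

Request:
move_arm(targets=[[-1, 0, 0.25, 0, 0, 0, 0], [-1, 0, 0.5, 0, 0, 0, 0], [-1, 0, 0.75, 0, 0, 0, 0], [-1, 0, 0.98, 0, 0, 0, 0], [-1, 0, 0.98, 0, 0, 0, 0], [-1, 0, 0.98, 0, 0, 0, 0], [-1, 0, 0.98, 0, 0, 0, 0]])

```text
time_s: 6.35
ee_pos: [0.645, -0.0189, 0.0272]
eef_rot: [-3.14, 0.0, 1.463]
force: [-8.5, 0.3, 7.2]
grip_width: 0.0188
grip_force: 40.0
```

Request:
move_arm(targets=[[-1, 0.12, 0, 0, 0, 0, 0], [-1, 0.25, 0, 0, 0, 0, 0], [-1, 0.37, 0, 0, 0, 0, 0], [-1, 0.37, 0, 0, 0, 0, 0], [-1, 0.37, 0, 0, 0, 0, 0]])

```text
time_s: 6.85
ee_pos: [0.6469, -0.0, 0.0272]
eef_rot: [-3.14, -0.0, 1.463]
force: [-8.7, 3.0, 6.8]
grip_width: 0.0191
grip_force: 40.0
```

Request:
move_arm(targets=[[-1, 0, -0.08, 0, 0, 0, 0], [-1, 0, -0.15, 0, 0, 0, 0], [-1, 0, -0.15, 0, 0, 0, 0], [-0.2, 0, -0.15, 0, 0, 0, 0], [-0.2, 0, -0.15, 0, 0, 0, 0], [-0.2, 0, -0.15, 0, 0, 0, 0], [-0.2, 0, -0.15, 0, 0, 0, 0], [-0.2, 0, -0.15, 0, 0, 0, 0], [-0.2, 0, -0.15, 0, 0, 0, 0]])

```text
time_s: 7.75
ee_pos: [0.6401, 0.0002, 0.0269]
eef_rot: [3.141, 0.0, 1.463]
force: [0.7, 0.1, 0.2]
grip_width: 0.0377
grip_force: 0.0
```

Run:
```python
from h import *
o=ctrl.get_obs(); im,d=ctrl.camera("wrist"); W=wcloud(o,d)
a=np.radians(TY); Q=W.copy(); dx=W[...,0]-TO[0]; dy=W[...,1]-TO[1]
X=(dx*np.cos(a)+dy*np.sin(a))*1000; Y=(-dx*np.sin(a)+dy*np.cos(a))*1000; Z=W[...,2]*1000
m=(abs(Z-76)<4)&(X>70)&(X<160)&(abs(Y)<40); m&=(im.max(2)<90)
print("knob",np.median(X[m]),np.median(Y[m]),X[m].min(),X[m].max(),Y[m].min(),Y[m].max(),m.sum(),o["grip_width"])
```

```text
knob 128.45577405665514 20.657610993258245 109.84672787892184 150.50929787990583 9.296611052691015 29.503857721722703 963 0.0376619087126291
```

The knob rests at tray (128.5, ~20), so the keeper is held at slide ≈ 0.0405 and side ≈ 0.02. Next is the worn pad.

```bash
python3 -c "
from h import *
x,y=tray(20,-56);print(x,y)
go(x,y,.08,-6.2)"
```

```text
0.522835055359909 -0.061832441096570115
shift [-1.487 -2.197 -1.061] turn [-0.    -0.     1.571] via j6 1.571 j6 1.56 | now [6.401e-01 2.000e-04 2.690e-02] [180.    -0.    83.81] w 0.0378
```

Request:
move_arm(targets=[[-0.2, 0, 0, -1.06, 0, 0, 0], [-0.2, 0, 0, -1.06, 0, 0, 0], [0.3, -1.49, -2.2, -1.06, 0, 0, 1.571], [0.3, -1.49, -2.2, -1.06, 0, 0, 1.571], [0.3, -1.49, -2.2, -1.06, 0, 0, 1.571], [0.3, -1.49, -2.2, -1.06, 0, 0, 1.571], [0.3, -1.49, -2.2, -1.06, 0, 0, 1.571], [0.3, -1.49, -2.2, -1.06, 0, 0, 1.571], [0.3, -1.49, -2.2, -1.06, 0, 0, 1.571], [0.3, -1.49, -2.2, -1.06, 0, 0, 1.571], [0.3, -1.49, -2.2, -1.06, 0, 0, 1.571], [0.3, -1.49, -2.2, -1.06, 0, 0, 1.571]])

```text
time_s: 9.0
ee_pos: [0.5228, -0.062, 0.0801]
eef_rot: [3.142, -0.001, -0.043]
force: [0.1, 0.3, 0.3]
grip_width: 0.0614
grip_force: 0.0
```

Request:
move_arm(targets=[[0.3, 0, 0, 0, 0, 0, 0.14], [0.3, 0, 0, 0, 0, 0, 0.14], [0.3, 0, 0, 0, 0, 0, 0.14]])

```text
time_s: 9.3
ee_pos: [0.5228, -0.062, 0.08]
eef_rot: [3.142, -0.0, -0.173]
force: [0.8, -0.3, 0.8]
grip_width: 0.0613
grip_force: 0.0
```

```bash
cat >> h.py <<'E'
def look(zlo,zhi,x,y,rad=.08,hs=None):
    """wrist look: min-area rect of cloud points with height zlo..zhi near (x,y); optional mask fn on hsv; also finger tip z in tool mm"""
    o=ctrl.get_obs(); im,d=ctrl.camera("wrist"); W=wcloud(o,d); hsv=cv2.cvtColor(im,cv2.COLOR_RGB2HSV)
    m=(W[...,2]>zlo)&(W[...,2]<zhi)&(np.hypot(W[...,0]-x,W[...,1]-y)<rad)&(d>0)
    if hs: m&=hs(hsv)
    n,l,st,c=cv2.connectedComponentsWithStats(cv2.morphologyEx(m.astype(np.uint8),cv2.MORPH_OPEN,np.ones((3,3))))
    for k in range(1,n):
        if st[k,4]<150: continue
        P=W[l==k]; (cx,cy),(a,b),an=cv2.minAreaRect((P[:,:2]*1000).astype(np.float32))
        if a<b: a,b,an=b,a,an+90
        print("rect c",round(cx,1),round(cy,1),"size",round(a,1),round(b,1),"ang",round((an+90)%180-90,1),"z",round(np.median(P[:,2])*1000,1),"n",st[k,4])
    return o,im,d,W
E
python3 - <<'E'
from h import *
x,y=tray(20,-56); o,im,d,W=look(.018,.03,x,y,.06)
M=R.from_euler("xyz",o["eef_rot"]).as_matrix(); Q=(W-o["ee_pos"])@M*1000
m=(abs(Q[...,0])<11)&(abs(Q[...,1])<47)&(Q[...,2]<30)&(d>0); print("tip",np.percentile(Q[m][:,2],[99,99.8,100]))
go(x,y,-.010,-6.2)
E
```

```text
rect c 523.2 -61.5 size 69.1 34.1 ang -6.2 z 22.2 n 2621
tip [-27.62990996 -25.28690308 -23.05630549]
shift [ 1.000e-03 -3.000e-03  1.801e+00] turn [ 0.    -0.    -0.065] via j6 -0.065 j6 1.56 | now [ 0.5228 -0.062   0.0801] [-1.80e+02 -2.00e-02 -9.92e+00] w 0.0615
```

Request:
move_arm(targets=[[0.3, 0, 0, 0.8, 0, 0, -0.065], [0.3, 0, 0, 1.4, 0, 0, -0.065], [0.3, 0, 0, 1.7, 0, 0, -0.065], [0.3, 0, 0, 1.8, 0, 0, -0.065], [0.3, 0, 0, 1.8, 0, 0, -0.065], [-1, 0, 0, 1.8, 0, 0, -0.065], [-1, 0, 0, 1.8, 0, 0, -0.065], [-1, 0, 0, 1.8, 0, 0, -0.065], [-1, 0, 0, 1.8, 0, 0, -0.065], [-1, 0, 0, 1.8, 0, 0, -0.065], [-1, 0, 0, 1.8, 0, 0, -0.065], [-1, 0, 0, 1.8, 0, 0, -0.065]], grip_force=30)

```text
time_s: 10.55
ee_pos: [0.523, -0.062, -0.0095]
eef_rot: [3.142, -0.001, -0.112]
force: [-1.2, -0.4, 6.8]
grip_width: 0.0335
grip_force: 30.0
```

```bash
python3 -c "
from h import *
go(.633,-.318,.12,-16.2)"
```

```text
shift [ 2.762  4.842 -2.588] turn [ 0.    -0.001  0.171] via j6 0.171 j6 1.39 | now [ 0.523  -0.062  -0.0095] [ 1.80e+02 -4.00e-02 -6.42e+00] w 0.0335
```

Request:
move_arm(targets=[[-1, 0, 0, -0.6, 0, 0, 0], [-1, 0, 0, -1.5, 0, 0, 0], [-1, 0, 0, -2.6, 0, 0, 0], [-1, 2.76, 4.84, -2.6, 0, 0, 0.171], [-1, 2.76, 4.84, -2.6, 0, 0, 0.171], [-1, 2.76, 4.84, -2.6, 0, 0, 0.171], [-1, 2.76, 4.84, -2.6, 0, 0, 0.171], [-1, 2.76, 4.84, -2.6, 0, 0, 0.171], [-1, 2.76, 4.84, -2.6, 0, 0, 0.171], [-1, 2.76, 4.84, -2.6, 0, 0, 0.171], [-1, 2.76, 4.84, -2.6, 0, 0, 0.171], [-1, 2.76, 4.84, -2.6, 0, 0, 0.171]])

```text
time_s: 11.75
ee_pos: [0.6326, -0.3168, 0.12]
eef_rot: [-3.141, 0.0, -0.282]
force: [0.8, 0.1, 0.4]
grip_width: 0.0334
grip_force: 30.0
```

Run:
```python
from h import *
o,im,d,W=look(.038,.05,.633,-.318,.12)
look(-.004,.012,.633,-.318,.075)
go(.633,-.318,.012,-16.2)
```

```text
rect c 652.4 -323.8 size 120.6 89.2 ang 73.8 z 45.0 n 1312
rect c 620.2 -254.1 size 48.4 5.4 ang -13.5 z 44.9 n 207
rect c 700.0 -337.7 size 65.1 10.0 ang 74.3 z 0.4 n 454
rect c 636.1 -318.6 size 113.2 109.2 ang 73.6 z 4.4 n 7111
shift [0.01  0.021 2.169] turn [ 0.    -0.     0.001] via j6 0.001 j6 1.39 | now [ 0.6328 -0.3168  0.1204] [ 1.800e+02 -1.000e-02 -1.616e+01] w 0.0337
```

Request:
move_arm(targets=[[-1, 0.06, 0.03, 1, 0, 0, 0], [-1, 0.06, 0.03, 2, 0, 0, 0], [-1, 0.06, 0.03, 2.4, 0, 0, 0], [-1, 0.06, 0.03, 2.4, 0, 0, 0], [0.1, 0.06, 0.03, 2.4, 0, 0, 0], [0.1, 0.06, 0.03, 2.4, 0, 0, 0], [0.1, 0.06, 0.03, 2.4, 0, 0, 0], [0.1, 0.06, 0.03, 2.4, 0, 0, 0], [0.1, 0.06, 0.03, 1, 0, 0, 0], [0.1, 0.06, 0.03, 0, 0, 0, 0], [0.1, 0.06, 0.03, -1, 0, 0, 0], [0.1, 0.06, 0.03, -1, 0, 0, 0]])

```text
time_s: 13.05
ee_pos: [0.6364, -0.3208, 0.1769]
eef_rot: [3.14, -0.008, -0.283]
force: [0.3, -0.5, 0.2]
grip_width: 0.0516
grip_force: 0.0
```

```bash
python3 - <<'E'
from h import *
o,im,d,W=look(.014,.035,.636,-.3185,.06)
im,d=ctrl.camera("top"); np.savez("top.npz",im=im,d=d)
E
python3 m1.py | head -4; python3 -c "
from h import *
go(.448,-.386,.10,-36.8)"
```

```text
rect c 635.8 -320.5 size 68.2 33.8 ang -15.6 z 20.3 n 1471
rect c 584.3 -303.8 size 52.9 1.4 ang 73.7 z 24.6 n 242
L1 c 457 398 size 111 26 ang -42.3
L2 c 367 294 size 112 26 ang -17.8
S1 c 564 330 size 73 37 ang -4.7
S2 none [ 29 119  90]
shift [-3.263  2.301  1.479] turn [ 0.    -0.007  0.359] via j6 0.359 j6 1.5 | now [ 0.6363 -0.3208  0.1749] [179.9   -0.4  -16.23] w 0.0517
```

The pad is in the box. Next is short plate S2: I'll hover above it and look.

Request:
move_arm(targets=[[0.3, -3.26, 2.3, 1, 0, 0, 0.36], [0.3, -3.26, 2.3, 1, 0, 0, 0.36], [0.3, -3.26, 2.3, 1, 0, 0, 0.36], [0.3, -3.26, 2.3, 1, 0, 0, 0.36], [0.3, -3.26, 2.3, 1, 0, 0, 0.36], [0.3, -3.26, 2.3, 1, 0, 0, 0.36], [0.3, -3.26, 2.3, 1, 0, 0, 0.36], [0.3, -3.26, 2.3, 1, 0, 0, 0.36]])

```text
time_s: 13.95
ee_pos: [0.4478, -0.3846, 0.12]
eef_rot: [-3.142, -0.0, -0.642]
force: [0.2, 0.1, 0.2]
grip_width: 0.0612
grip_force: 0.0
```

Run:
```python
from h import *
o,im,d,W=look(.012,.020,.448,-.386,.1,lambda h:(h[...,1]<60))
```

```text
rect c 449.7 -385.1 size 69.1 34.0 ang -36.2 z 16.4 n 1996
```

```bash
python3 -c "
from h import *
go(.4497,-.3851,-.0165,-36.2)
x,y=tray(20,-56);go(x,y,.1,-6.2)"
```

```text
shift [ 0.039 -0.015  2.729] turn [-0.   -0.   -0.01] via j6 -0.01 j6 1.49 | now [ 0.4477 -0.3845  0.1199] [-1.800e+02 -1.000e-02 -3.677e+01] w 0.0612
shift [-2.659 -6.07   0.398] turn [ 0.    -0.    -0.533] via j6 -0.533 j6 1.56 | now [ 0.4477 -0.3845  0.1199] [-1.800e+02 -1.000e-02 -3.677e+01] w 0.0612
```

Request:
move_arm(targets=[[0.3, 0.04, -0.015, 1, 0, 0, -0.01], [0.3, 0.04, -0.015, 2, 0, 0, -0.01], [0.3, 0.04, -0.015, 2.5, 0, 0, -0.01], [0.3, 0.04, -0.015, 2.73, 0, 0, -0.01], [0.3, 0.04, -0.015, 2.73, 0, 0, -0.01], [-1, 0.04, -0.015, 2.73, 0, 0, -0.01], [-1, 0.04, -0.015, 2.73, 0, 0, -0.01], [-1, 0.04, -0.015, 2.73, 0, 0, -0.01], [-1, 0.04, -0.015, 2.73, 0, 0, -0.01], [-1, 0.04, -0.015, 2.73, 0, 0, -0.01], [-1, 0.04, -0.015, 2.73, 0, 0, -0.01]], grip_force=40)

```text
time_s: 15.1
ee_pos: [0.4489, -0.386, -0.0156]
eef_rot: [3.141, -0.001, -0.633]
force: [-0.8, 0.9, 6.9]
grip_width: 0.033
grip_force: 40.0
```

Request:
move_arm(targets=[[-1, 0, 0, -0.5, 0, 0, 0], [-1, 0, 0, -1.3, 0, 0, 0], [-1, 0, 0, -2.2, 0, 0, 0], [-1, 0, 0, -2.2, 0, 0, 0]])

```text
time_s: 15.5
ee_pos: [0.4505, -0.3876, 0.0997]
eef_rot: [3.14, -0.009, -0.633]
force: [-0.3, 0.0, -1.4]
grip_width: 0.0335
grip_force: 40.0
```

```bash
python3 -c "
from h import *
x,y=tray(20,-56);go(x,y,.09,-6.2)"
```

```text
shift [-2.692 -6.108  0.162] turn [ 0.004 -0.009 -0.525] via j6 -0.525 j6 1.56 | now [ 0.4505 -0.3876  0.0997] [179.92  -0.54 -36.28] w 0.0335
```

Request:
move_arm(targets=[[-1, -2.69, -6.11, 0.16, 0, 0, -0.525], [-1, -2.69, -6.11, 0.16, 0, 0, -0.525], [-1, -2.69, -6.11, 0.16, 0, 0, -0.525], [-1, -2.69, -6.11, 0.16, 0, 0, -0.525], [-1, -2.69, -6.11, 0.16, 0, 0, -0.525], [-1, -2.69, -6.11, 0.16, 0, 0, -0.525], [-1, -2.69, -6.11, 0.16, 0, 0, -0.525], [-1, -2.69, -6.11, 0.16, 0, 0, -0.525], [-1, -2.69, -6.11, 0.16, 0, 0, -0.525], [-1, -2.69, -6.11, 0.16, 0, 0, -0.525]])

```text
time_s: 16.5
ee_pos: [0.5207, -0.0606, 0.0853]
eef_rot: [3.142, 0.0, -0.109]
force: [0.9, -0.3, -1.6]
grip_width: 0.0334
grip_force: 40.0
```

Run:
```python
from h import *
o=ctrl.get_obs();x,y=tray(20,-56)
look(o["ee_pos"][2]+.024+.005,o["ee_pos"][2]+.024+.012,x,y,.06)
go(x,y,-.0095,-6.2)
```

```text
rect c 520.9 -61.1 size 70.2 55.0 ang -6.1 z 117.1 n 5424
shift [0.045 0.015 1.897] turn [ 0.     0.    -0.001] via j6 -0.001 j6 1.56 | now [ 0.5207 -0.0608  0.0853] [ 1.7999e+02  1.0000e-02 -6.2700e+00] w 0.0333
```

Request:
move_arm(targets=[[-1, 0.045, 0.015, 0.8, 0, 0, 0], [-1, 0.045, 0.015, 1.4, 0, 0, 0], [-1, 0.045, 0.015, 1.6, 0, 0, 0], [-1, 0.045, 0.015, 1.75, 0, 0, 0], [-1, 0.045, 0.015, 1.89, 0, 0, 0], [-1, 0.045, 0.015, 1.89, 0, 0, 0], [-1, 0.045, 0.015, 1.89, 0, 0, 0]])

```text
time_s: 17.25
ee_pos: [0.5236, -0.0609, -0.0082]
eef_rot: [3.141, -0.001, -0.108]
force: [-0.7, -0.5, -0.3]
grip_width: 0.0329
grip_force: 40.0
```

Request:
move_arm(targets=[[-0.1, 0, 0, 0, 0, 0, 0], [-0.1, 0, 0, 0, 0, 0, 0], [-0.1, 0, 0, 0, 0, 0, 0], [-0.1, 0, 0, 0, 0, 0, 0], [-0.1, 0, 0, -0.4, 0, 0, 0], [-0.1, 0, 0, -1.2, 0, 0, 0], [-0.1, 0, 0, -2, 0, 0, 0], [-0.1, 0, 0, -2.5, 0, 0, 0], [-0.1, 0, 0, -2.5, 0, 0, 0]])

```text
time_s: 18.15
ee_pos: [0.5247, -0.0611, 0.1196]
eef_rot: [3.141, -0.006, -0.108]
force: [0.2, -0.6, -0.1]
grip_width: 0.0422
grip_force: 0.0
```

```bash
python3 - <<'E'
from h import *
x,y=tray(20,-56);print(x*1000,y*1000)
look(.0185,.03,x,y,.06)
im,d=ctrl.camera("top"); np.savez("top.npz",im=im,d=d)
E
python3 m1.py | head -4; python3 -c "
from h import *
go(.564,.330,.12,-4.7)"
```

```text
522.835055359909 -61.832441096570115
rect c 523.5 -61.8 size 68.9 34.1 ang -6.3 z 22.3 n 2062
L1 c 457 398 size 111 26 ang -42.6
L2 c 367 294 size 112 25 ang -18.6
S1 c 564 330 size 73 37 ang -4.3
S2 none [ 18 113 151]
shift [-0.029 -7.858 -0.083] turn [-1.000e-03 -0.000e+00  3.115e+00] via j6 -3.168 j6 -0.96 | now [ 0.523  -0.0608  0.1159] [ 1.8e+02 -2.0e-02 -6.2e+00] w 0.0425
```

Short plate S2 sits flat in slot_short_a, with its top at 22.3 mm and less than 1 mm off centre. Next is short plate S1.

Request:
move_arm(targets=[[0.3, 0, -7.86, -0.1, 0, 0, -1.5], [0.3, 0, -7.86, -0.1, 0, 0, -1.5], [0.3, 0, -7.86, -0.1, 0, 0, -1.5], [0.3, 0, -7.86, -0.1, 0, 0, -1.5], [0.3, 0, -7.86, -0.1, 0, 0, -1.5], [0.3, 0, -7.86, -0.1, 0, 0, -1.5], [0.3, 0, -7.86, -0.1, 0, 0, -1.5], [0.3, 0, -7.86, -0.1, 0, 0, -1.5], [0.3, 0, -7.86, -0.1, 0, 0, -1.5], [0.3, 0, -7.86, -0.1, 0, 0, -1.5], [0.3, 0, -7.86, -0.1, 0, 0, -1.5], [0.3, 0, -7.86, -0.1, 0, 0, -1.5]])

```text
time_s: 19.45
ee_pos: [0.5652, 0.3296, 0.1197]
eef_rot: [-3.14, 0.001, 1.387]
force: [-0.1, -0.8, 0.6]
grip_width: 0.061
grip_force: 0.0
```

```bash
python3 -c "
from h import *
go(.564,.330,.12,-4.7)"
```

```text
shift [ 0.003 -0.025 -0.005] turn [-0.002 -0.    -1.673] via j6 -1.673 j6 -0.96 | now [0.5652 0.3296 0.1197] [-1.7992e+02  6.0000e-02  7.9470e+01] w 0.061
```

Request:
move_arm(targets=[[0.3, 0, 0, 0, 0, 0, -1.673], [0.3, 0, 0, 0, 0, 0, -1.673], [0.3, 0, 0, 0, 0, 0, -1.673], [0.3, 0, 0, 0, 0, 0, -1.673], [0.3, 0, 0, 0, 0, 0, -1.673], [0.3, 0, 0, 0, 0, 0, -1.673], [0.3, 0, 0, 0, 0, 0, -1.673], [0.3, 0, 0, 0, 0, 0, -1.673], [0.3, 0, 0, 0, 0, 0, -1.673], [0.3, 0, 0, 0, 0, 0, -1.673], [0.3, 0, 0, 0, 0, 0, -1.673], [0.3, 0, 0, 0, 0, 0, -1.673]])

```text
time_s: 20.65
ee_pos: [0.5655, 0.3295, 0.1205]
eef_rot: [-3.141, -0.001, 3.064]
force: [0.3, -0.0, -0.1]
grip_width: 0.0612
grip_force: 0.0
```

```bash
cat >> h.py <<'E'
def pick(x,y):
    look(.012,.0205,x,y,.1,lambda h:(h[...,1]<60))
E
python3 -c "
from h import *
pick(.564,.33); go(.564,.330,-.0165,-4.7)"
```

```text
rect c 488.9 373.2 size 29.3 22.4 ang -42.7 z 16.4 n 564
rect c 566.0 332.6 size 69.2 34.0 ang -4.9 z 16.2 n 2003
shift [0.03  0.006 2.743] turn [-0.    -0.     0.002] via j6 0.002 j6 -0.96 | now [0.5655 0.3296 0.1206] [-1.7998e+02 -2.0000e-02  1.7541e+02] w 0.0614
```

Request:
move_arm(targets=[[0.3, -0.01, 0.06, 1, 0, 0, 0.005], [0.3, -0.01, 0.06, 2, 0, 0, 0.005], [0.3, -0.01, 0.06, 2.5, 0, 0, 0.005], [0.3, -0.01, 0.06, 2.74, 0, 0, 0.005], [0.3, -0.01, 0.06, 2.74, 0, 0, 0.005], [-1, -0.01, 0.06, 2.74, 0, 0, 0.005], [-1, -0.01, 0.06, 2.74, 0, 0, 0.005], [-1, -0.01, 0.06, 2.74, 0, 0, 0.005], [-1, -0.01, 0.06, 2.74, 0, 0, 0.005], [-1, -0.01, 0.06, 2.74, 0, 0, 0.005], [-1, -0.01, 0.06, 2.74, 0, 0, 0.005]])

```text
time_s: 21.8
ee_pos: [0.5667, 0.3331, -0.015]
eef_rot: [3.141, 0.001, 3.06]
force: [-2.1, -1.1, 6.1]
grip_width: 0.0334
grip_force: 40.0
```

Request:
move_arm(targets=[[-1, 0, 0, -0.5, 0, 0, 0], [-1, 0, 0, -1.3, 0, 0, 0], [-1, 0, 0, -2.2, 0, 0, 0], [-1, 0, 0, -2.2, 0, 0, 0]])

```text
time_s: 22.2
ee_pos: [0.5687, 0.3342, 0.1009]
eef_rot: [3.136, 0.008, 3.06]
force: [1.4, 1.2, -1.2]
grip_width: 0.0333
grip_force: 40.0
```

```bash
python3 -c "
from h import *
x,y=tray(20,56);go(x,y,.09,-6.2)"
```

```text
shift [ 0.209 -5.731  0.185] turn [0.005 0.008 0.026] via j6 0.026 j6 -1.37 | now [0.5687 0.3342 0.1009] [179.7    0.48 175.31] w 0.0333
```

Request:
move_arm(targets=[[-1, 0.21, -5.73, 0.18, 0, 0, 0.026], [-1, 0.21, -5.73, 0.18, 0, 0, 0.026], [-1, 0.21, -5.73, 0.18, 0, 0, 0.026], [-1, 0.21, -5.73, 0.18, 0, 0, 0.026], [-1, 0.21, -5.73, 0.18, 0, 0, 0.026], [-1, 0.21, -5.73, 0.18, 0, 0, 0.026], [-1, 0.21, -5.73, 0.18, 0, 0, 0.026], [-1, 0.21, -5.73, 0.18, 0, 0, 0.026], [-1, 0.21, -5.73, 0.18, 0, 0, 0.026], [-1, 0.21, -5.73, 0.18, 0, 0, 0.026]])

```text
time_s: 23.2
ee_pos: [0.5324, 0.0493, 0.0848]
eef_rot: [3.142, -0.0, 3.035]
force: [-0.8, 0.1, -0.7]
grip_width: 0.0335
grip_force: 40.0
```

Run:
```python
from h import *
o=ctrl.get_obs();x,y=tray(20,56)
look(o["ee_pos"][2]+.024+.005,o["ee_pos"][2]+.024+.012,x,y,.06)
print(x,y);go(x,y,-.0095,-6.2)
```

```text
rect c 531.8 48.6 size 70.7 51.6 ang -5.4 z 116.1 n 5433
0.5349309831989836 0.049512466868329205
shift [-0.05   0.012  1.886] turn [ 0.    -0.     0.002] via j6 0.002 j6 -1.37 | now [0.5324 0.0492 0.0848] [ 1.8000e+02 -1.0000e-02  1.7391e+02] w 0.0334
```

Request:
move_arm(targets=[[-1, -0.06, 0.01, 0.8, 0, 0, 0.002], [-1, -0.06, 0.01, 1.4, 0, 0, 0.002], [-1, -0.06, 0.01, 1.6, 0, 0, 0.002], [-1, -0.06, 0.01, 1.75, 0, 0, 0.002], [-1, -0.06, 0.01, 1.88, 0, 0, 0.002], [-1, -0.06, 0.01, 1.88, 0, 0, 0.002], [-1, -0.06, 0.01, 1.88, 0, 0, 0.002]])

```text
time_s: 23.95
ee_pos: [0.5359, 0.0484, -0.0082]
eef_rot: [3.141, 0.001, 3.032]
force: [-0.5, -0.0, -0.9]
grip_width: 0.033
grip_force: 40.0
```

Request:
move_arm(targets=[[-0.1, 0, 0, 0, 0, 0, 0], [-0.1, 0, 0, 0, 0, 0, 0], [-0.1, 0, 0, 0, 0, 0, 0], [-0.1, 0, 0, 0, 0, 0, 0], [-0.1, 0, 0, -0.4, 0, 0, 0], [-0.1, 0, 0, -1.2, 0, 0, 0], [-0.1, 0, 0, -2, 0, 0, 0], [-0.1, 0, 0, -2.5, 0, 0, 0], [-0.1, 0, 0, -2.5, 0, 0, 0], [-0.1, 0, 0, -2.5, 0, 0, 0]])

```text
time_s: 24.95
ee_pos: [0.5354, 0.0484, 0.1159]
eef_rot: [3.142, 0.0, 3.032]
force: [-0.7, -0.1, -0.8]
grip_width: 0.0423
grip_force: 0.0
```

```bash
python3 - <<'E'
from h import *
x,y=tray(20,56);print(x*1000,y*1000)
look(.0185,.03,x,y,.06)
im,d=ctrl.camera("top"); np.savez("top.npz",im=im,d=d)
go(.367,.294,.12,-18.6)
E
python3 m1.py | head -2
```

```text
534.9309831989835 49.512466868329206
rect c 535.2 48.4 size 69.2 33.9 ang -6.0 z 22.3 n 2127
shift [ 3.874  4.516 -0.099] turn [-0.001 -0.002  0.215] via j6 0.215 j6 -0.57 | now [0.5348 0.0484 0.1147] [-1.7998e+02 -1.2000e-01  1.7371e+02] w 0.0421
L1 c 457 398 size 111 26 ang -42.6
L2 c 367 294 size 112 26 ang -17.8
```

Short plate S1 is in slot_short_b. Next is long plate L2.

Request:
move_arm(targets=[[0, 3.87, 4.52, -0.1, 0, 0, 0.215], [0, 3.87, 4.52, -0.1, 0, 0, 0.215], [0, 3.87, 4.52, -0.1, 0, 0, 0.215], [0, 3.87, 4.52, -0.1, 0, 0, 0.215], [0, 3.87, 4.52, -0.1, 0, 0, 0.215], [0, 3.87, 4.52, -0.1, 0, 0, 0.215], [0, 3.87, 4.52, -0.1, 0, 0, 0.215], [0, 3.87, 4.52, -0.1, 0, 0, 0.215], [0, 3.87, 4.52, -0.1, 0, 0, 0.215], [0, 3.87, 4.52, -0.1, 0, 0, 0.215]])

```text
time_s: 26.05
ee_pos: [0.3685, 0.2932, 0.1206]
eef_rot: [-3.141, -0.0, 2.815]
force: [-0.1, -0.2, -0.4]
grip_width: 0.0471
grip_force: 0.0
```

```bash
python3 -c "
from h import *
pick(.367,.294); go(.367,.294,-.0165,-18.6)"
```

```text
rect c 368.2 297.2 size 109.4 21.4 ang -18.1 z 16.3 n 1994
shift [0.032 0.006 2.744] turn [-0.    -0.    -0.002] via j6 -0.002 j6 -0.57 | now [0.3685 0.2933 0.1207] [-1.7998e+02 -1.0000e-02  1.6128e+02] w 0.047
```

Request:
move_arm(targets=[[0, 0.03, 0.07, 1, 0, 0, -0.01], [0, 0.03, 0.07, 2, 0, 0, -0.01], [0, 0.03, 0.07, 2.5, 0, 0, -0.01], [0, 0.03, 0.07, 2.74, 0, 0, -0.01], [0, 0.03, 0.07, 2.74, 0, 0, -0.01], [-1, 0.03, 0.07, 2.74, 0, 0, -0.01], [-1, 0.03, 0.07, 2.74, 0, 0, -0.01], [-1, 0.03, 0.07, 2.74, 0, 0, -0.01], [-1, 0.03, 0.07, 2.74, 0, 0, -0.01], [-1, 0.03, 0.07, 2.74, 0, 0, -0.01], [-1, 0.03, 0.07, 2.74, 0, 0, -0.01]])

```text
time_s: 27.2
ee_pos: [0.368, 0.2984, -0.0151]
eef_rot: [3.14, 0.001, 2.827]
force: [-0.4, -1.8, 6.6]
grip_width: 0.0213
grip_force: 40.0
```

Request:
move_arm(targets=[[-1, 0, 0, -0.5, 0, 0, 0], [-1, 0, 0, -1.3, 0, 0, 0], [-1, 0, 0, -2.2, 0, 0, 0], [-1, 0, 0, -2.2, 0, 0, 0], [-1, 0, 0, -2.2, 0, 0, 0], [-1, 0, 0, -2.2, 0, 0, 0]])

```text
time_s: 27.8
ee_pos: [0.3669, 0.2976, 0.0928]
eef_rot: [-3.14, -0.001, 2.827]
force: [0.5, -0.7, -1.0]
grip_width: 0.0213
grip_force: 40.0
```

```bash
python3 -c "
from h import *
x,y=tray(0,0);go(x,y,.09,-6.2)
x,y=tray(0,112);go(x,y,.09,-6.2)"
```

```text
shift [-4.569 -4.856  0.059] turn [-0.001 -0.001 -0.207] via j6 -0.207 j6 -1.47 | now [0.3669 0.2976 0.0928] [-1.7991e+02 -7.0000e-02  1.6197e+02] w 0.0213
shift [-4.11  -2.664  0.056] turn [-0.001 -0.001 -0.207] via j6 -0.207 j6 -1.26 | now [0.3669 0.2976 0.0928] [-1.7991e+02 -7.0000e-02  1.6197e+02] w 0.0213
```

Request:
move_arm(targets=[[-1, -4.11, -2.66, 0.05, 0, 0, -0.207], [-1, -4.11, -2.66, 0.05, 0, 0, -0.207], [-1, -4.11, -2.66, 0.05, 0, 0, -0.207], [-1, -4.11, -2.66, 0.05, 0, 0, -0.207], [-1, -4.11, -2.66, 0.05, 0, 0, -0.207], [-1, -4.11, -2.66, 0.05, 0, 0, -0.207], [-1, -4.11, -2.66, 0.05, 0, 0, -0.207], [-1, -4.11, -2.66, 0.05, 0, 0, -0.207], [-1, -4.11, -2.66, 0.05, 0, 0, -0.207]])

```text
time_s: 28.7
ee_pos: [0.5209, 0.109, 0.0911]
eef_rot: [-3.141, -0.001, 3.035]
force: [-0.2, -0.2, -2.4]
grip_width: 0.021
grip_force: 40.0
```

```bash
cat >> h.py <<'E'
def place(tx,ty):
    o=ctrl.get_obs();x,y=tray(tx,ty); z=o["ee_pos"][2]
    o,im,d,W=look(z+.027,z+.038,x,y,.075)
    a=np.radians(TY); dx=W[...,0]-TO[0]; dy=W[...,1]-TO[1]
    X=(dx*np.cos(a)+dy*np.sin(a))*1000; Y=(-dx*np.sin(a)+dy*np.cos(a))*1000
    dark=(im.max(2)<75)&(abs(W[...,2]-.006)<.006)
    for s in range(-50,0,10):
        for c in(-112,0,112):
            m=dark&(abs(X-s)<5)&(abs(Y-c)<20)
            if m.sum()>40: print("slot",c,"x",s,"Y %.1f..%.1f"%tuple(np.percentile(Y[m],[2,98])),"z",round(np.median(W[m][:,2])*1000,1),m.sum())
    print(np.round([x*1000,y*1000],1)); go(x,y,-.0095,TY)
E
python3 -c "
from h import *
place(0,112)"
```

```text
rect c 518.1 109.9 size 104.2 43.6 ang 5.5 z 122.5 n 5305
slot -112 x -50 Y -125.3..-102.8 z 6.1 140
slot 0 x -50 Y -13.5..11.0 z 6.3 229
slot 112 x -50 Y 99.2..124.4 z 6.4 270
slot -112 x -40 Y -125.7..-102.6 z 6.3 139
slot 0 x -40 Y -13.3..11.1 z 6.3 215
slot 112 x -40 Y 99.2..124.5 z 6.3 108
slot -112 x -30 Y -125.6..-103.0 z 6.3 140
slot 0 x -30 Y -13.1..11.1 z 6.2 219
slot -112 x -20 Y -125.6..-103.1 z 6.0 137
slot 0 x -20 Y -13.4..11.1 z 6.3 208
slot -112 x -10 Y -125.6..-103.2 z 6.2 133
slot 0 x -10 Y -13.2..10.6 z 6.2 215
[521.1 107.3]
shift [-0.003 -0.032  2.017] turn [-0.    -0.     0.002] via j6 0.002 j6 -1.26 | now [0.5211 0.109  0.0913] [-1.8000e+02 -2.0000e-02  1.7392e+02] w 0.0215
```

Request:
move_arm(targets=[[-1, -0.01, -0.035, 0.8, 0, 0, 0.002], [-1, -0.01, -0.035, 1.4, 0, 0, 0.002], [-1, -0.01, -0.035, 1.65, 0, 0, 0.002], [-1, -0.01, -0.035, 1.75, 0, 0, 0.002], [-1, -0.01, -0.035, 1.85, 0, 0, 0.002], [-1, -0.01, -0.035, 1.93, 0, 0, 0.002], [-1, -0.01, -0.035, 2.0, 0, 0, 0.002], [-1, -0.01, -0.035, 2.0, 0, 0, 0.002], [-1, -0.01, -0.035, 2.0, 0, 0, 0.002]])

```text
time_s: 29.65
ee_pos: [0.5223, 0.1061, -0.0082]
eef_rot: [3.142, 0.0, 3.032]
force: [0.9, -0.4, -0.8]
grip_width: 0.0214
grip_force: 40.0
```

Request:
move_arm(targets=[[-0.3, 0, 0, 0, 0, 0, 0], [-0.3, 0, 0, 0, 0, 0, 0], [-0.3, 0, 0, 0, 0, 0, 0], [-0.3, 0, 0, 0, 0, 0, 0], [-0.3, 0, 0, -0.4, 0, 0, 0], [-0.3, 0, 0, -1.2, 0, 0, 0], [-0.3, 0, 0, -2, 0, 0, 0], [-0.3, 0, 0, -2.5, 0, 0, 0], [-0.3, 0, 0, -2.5, 0, 0, 0], [-0.3, 0, 0, -2.5, 0, 0, 0]])

```text
time_s: 30.65
ee_pos: [0.522, 0.1061, 0.1163]
eef_rot: [3.142, 0.0, 3.032]
force: [-0.5, 0.3, -0.4]
grip_width: 0.0331
grip_force: 0.0
```

```bash
python3 - <<'E'
from h import *
x,y=tray(0,112);print(x*1000,y*1000)
look(.0185,.03,x,y,.06)
im,d=ctrl.camera("top"); np.savez("top.npz",im=im,d=d)
go(.457,.398,.12,-42.6)
E
python3 m1.py | head -1
```

```text
521.0959278390745 107.34490796489932
rect c 522.9 105.8 size 109.9 22.0 ang -5.8 z 22.3 n 2150
rect c 528.6 56.3 size 54.3 19.5 ang -6.4 z 22.2 n 766
shift [ 1.921  5.662 -0.094] turn [-0.001 -0.002  0.634] via j6 0.634 j6 -0.11 | now [0.5215 0.1061 0.1152] [-1.7997e+02 -1.1000e-01  1.7371e+02] w 0.0332
L1 c 457 398 size 111 26 ang -42.4
```

Request:
move_arm(targets=[[0, 1.92, 5.66, -0.1, 0, 0, 0.634], [0, 1.92, 5.66, -0.1, 0, 0, 0.634], [0, 1.92, 5.66, -0.1, 0, 0, 0.634], [0, 1.92, 5.66, -0.1, 0, 0, 0.634], [0, 1.92, 5.66, -0.1, 0, 0, 0.634], [0, 1.92, 5.66, -0.1, 0, 0, 0.634], [0, 1.92, 5.66, -0.1, 0, 0, 0.634], [0, 1.92, 5.66, -0.1, 0, 0, 0.634], [0, 1.92, 5.66, -0.1, 0, 0, 0.634], [0, 1.92, 5.66, -0.1, 0, 0, 0.634], [0, 1.92, 5.66, -0.1, 0, 0, 0.634]])

```text
time_s: 31.85
ee_pos: [0.4583, 0.3967, 0.1215]
eef_rot: [-3.141, 0.0, 2.396]
force: [0.2, 0.6, 1.1]
grip_width: 0.0468
grip_force: 0.0
```

```bash
python3 -c "
from h import *
pick(.457,.398); go(.4585,.401,-.0165,-42.6)"
```

```text
rect c 459.1 401.1 size 109.3 21.8 ang -42.1 z 16.2 n 2007
shift [0.051 0.064 2.761] turn [-0.     0.    -0.002] via j6 -0.002 j6 -0.11 | now [0.4582 0.3969 0.1216] [-180.     0.   137.3] w 0.0471
```

Request:
move_arm(targets=[[0, 0.045, 0.07, 1, 0, 0, -0.01], [0, 0.045, 0.07, 2, 0, 0, -0.01], [0, 0.045, 0.07, 2.5, 0, 0, -0.01], [0, 0.045, 0.07, 2.76, 0, 0, -0.01], [0, 0.045, 0.07, 2.76, 0, 0, -0.01], [-1, 0.045, 0.07, 2.76, 0, 0, -0.01], [-1, 0.045, 0.07, 2.76, 0, 0, -0.01], [-1, 0.045, 0.07, 2.76, 0, 0, -0.01], [-1, 0.045, 0.07, 2.76, 0, 0, -0.01], [-1, 0.045, 0.07, 2.76, 0, 0, -0.01], [-1, 0.045, 0.07, 2.76, 0, 0, -0.01]])

```text
time_s: 33.0
ee_pos: [0.4588, 0.4024, -0.0154]
eef_rot: [3.14, 0.0, 2.408]
force: [-0.1, -0.9, 7.9]
grip_width: 0.0215
grip_force: 40.0
```

Request:
move_arm(targets=[[-1, 0, 0, -0.5, 0, 0, 0], [-1, 0, 0, -1.3, 0, 0, 0], [-1, 0, 0, -2.2, 0, 0, 0], [-1, 0, 0, -2.2, 0, 0, 0], [-1, 0, 0, -2.2, 0, 0, 0], [-1, 0, 0, -2.2, 0, 0, 0]])

```text
time_s: 33.6
ee_pos: [0.4578, 0.4016, 0.0921]
eef_rot: [-3.14, -0.0, 2.408]
force: [-0.3, 0.2, -1.4]
grip_width: 0.0214
grip_force: 40.0
```

```bash
python3 -c "
from h import *
x,y=tray(0,0);go(x,y,.09,-6.2)
x,y=tray(0,-112);go(x,y,.09,-6.2)"
```

```text
shift [-6.193 -5.338  0.052] turn [-0.002 -0.001 -0.626] via j6 -0.626 j6 -1.47 | now [0.4578 0.4016 0.0921] [-1.7988e+02 -2.0000e-02  1.3795e+02] w 0.0214
shift [-7.504 -7.154  0.055] turn [-1.000e-03  2.000e-03  2.516e+00] via j6 2.516 j6 1.45 | now [0.4578 0.4016 0.0921] [-1.7988e+02 -2.0000e-02  1.3795e+02] w 0.0214
```

Request:
move_arm(targets=[[-1, -6.19, -5.34, 0.05, 0, 0, -0.626], [-1, -6.19, -5.34, 0.05, 0, 0, -0.626], [-1, -6.19, -5.34, 0.05, 0, 0, -0.626], [-1, -6.19, -5.34, 0.05, 0, 0, -0.626], [-1, -6.19, -5.34, 0.05, 0, 0, -0.626], [-1, -6.19, -5.34, 0.05, 0, 0, -0.626], [-1, -6.19, -5.34, 0.05, 0, 0, -0.626], [-1, -6.19, -5.34, 0.05, 0, 0, -0.626], [-1, -6.19, -5.34, 0.05, 0, 0, -0.626], [-1, -6.19, -5.34, 0.05, 0, 0, -0.626], [-1, -6.19, -5.34, 0.05, 0, 0, -0.626], [-1, -6.19, -5.34, 0.05, 0, 0, -0.626]])

```text
time_s: 34.8
ee_pos: [0.5091, -0.0024, 0.0905]
eef_rot: [3.142, -0.001, 3.035]
force: [0.9, 0.1, -1.4]
grip_width: 0.0214
grip_force: 40.0
```

```bash
python3 -c "
from h import *
place(0,0)"
```

```text
rect c 506.3 -3.1 size 104.1 41.4 ang -17.9 z 122.2 n 5289
slot -112 x -50 Y -125.3..-100.7 z 6.2 229
slot 0 x -50 Y -12.7..12.4 z 6.3 290
slot 112 x -50 Y 100.9..125.9 z 6.6 52
slot -112 x -40 Y -125.4..-101.0 z 6.3 219
slot 0 x -40 Y -12.7..12.5 z 6.4 110
slot -112 x -30 Y -125.2..-101.0 z 6.2 223
slot -112 x -20 Y -125.5..-101.0 z 6.3 208
slot -112 x -10 Y -125.2..-101.5 z 6.4 223
[509.  -4.]
shift [-2.000e-03 -3.400e-02  2.002e+00] turn [ 0.    -0.001  0.002] via j6 0.002 j6 -1.47 | now [ 0.5092 -0.0023  0.0906] [ 1.8000e+02 -4.0000e-02  1.7391e+02] w 0.0214
```

Request:
move_arm(targets=[[-1, 0, -0.015, 0.8, 0, 0, 0.002], [-1, 0, -0.015, 1.4, 0, 0, 0.002], [-1, 0, -0.015, 1.65, 0, 0, 0.002], [-1, 0, -0.015, 1.75, 0, 0, 0.002], [-1, 0, -0.015, 1.85, 0, 0, 0.002], [-1, 0, -0.015, 1.93, 0, 0, 0.002], [-1, 0, -0.015, 1.99, 0, 0, 0.002], [-1, 0, -0.015, 1.99, 0, 0, 0.002], [-1, 0, -0.015, 1.99, 0, 0, 0.002]])

```text
time_s: 35.75
ee_pos: [0.5095, -0.0043, -0.0082]
eef_rot: [-3.142, 0.0, 3.032]
force: [0.2, 0.2, -1.3]
grip_width: 0.0216
grip_force: 40.0
```

Request:
move_arm(targets=[[-0.3, 0, 0, 0, 0, 0, 0], [-0.3, 0, 0, 0, 0, 0, 0], [-0.3, 0, 0, 0, 0, 0, 0], [-0.3, 0, 0, 0, 0, 0, 0], [-0.3, 0, 0, -0.4, 0, 0, 0], [-0.3, 0, 0, -1.2, 0, 0, 0], [-0.3, 0, 0, -2, 0, 0, 0], [-0.3, 0, 0, -2.5, 0, 0, 0], [-0.3, 0, 0, -2.5, 0, 0, 0], [-0.3, 0, 0, -2.5, 0, 0, 0]])

```text
time_s: 36.75
ee_pos: [0.5093, -0.0042, 0.1163]
eef_rot: [-3.142, 0.0, 3.032]
force: [0.2, 0.6, 0.2]
grip_width: 0.0328
grip_force: 0.0
```

Run:
```python
from h import *
print(*[np.round(1000*tray(*p),1) for p in((0,0),(20,56),(20,-56),(0,112))])
x,y=tray(10,20); o,im,d,W=look(.0185,.0245,x,y,.15)
a=np.radians(TY); dx=W[...,0]-TO[0]; dy=W[...,1]-TO[1]
X=(dx*np.cos(a)+dy*np.sin(a))*1000; Y=(-dx*np.sin(a)+dy*np.cos(a))*1000
m=(abs(W[...,2]-.076)<.004)&(X>70)&(abs(Y)<40)&(im.max(2)<90); print("knob",np.median(X[m]),np.median(Y[m]),m.sum())
im,d=ctrl.camera("top"); cv2.imwrite("pics/top2.png",cv2.resize(im[100:300,60:460,::-1],(800,400)))
x,y=tray(129,19); go(x,y,.1,83.8)
```

```text
[509.  -4.] [534.9  49.5] [522.8 -61.8] [521.1 107.3]
rect c 510.1 -4.5 size 109.5 22.2 ang -6.8 z 22.3 n 2184
rect c 522.8 105.2 size 109.5 23.0 ang -6.7 z 22.4 n 1860
rect c 523.4 -61.2 size 70.6 34.6 ang -6.1 z 22.2 n 1824
rect c 535.6 47.4 size 70.3 34.2 ang -6.0 z 22.3 n 1792
rect c 638.6 -18.7 size 22.6 11.0 ang -5.9 z 22.2 n 160
knob nan nan 0
shift [-2.585  0.389  0.301] turn [-2.000e-03 -1.000e-03  1.569e+00] via j6 1.569 j6 0.11 | now [ 0.5087 -0.0042  0.1153] [-1.8000e+02 -1.1000e-01  1.7371e+02] w 0.0328
  return _methods._mean(a, axis=axis, dtype=dtype,
  ret = ret.dtype.type(ret / rcount)
```

View pics/top2.png

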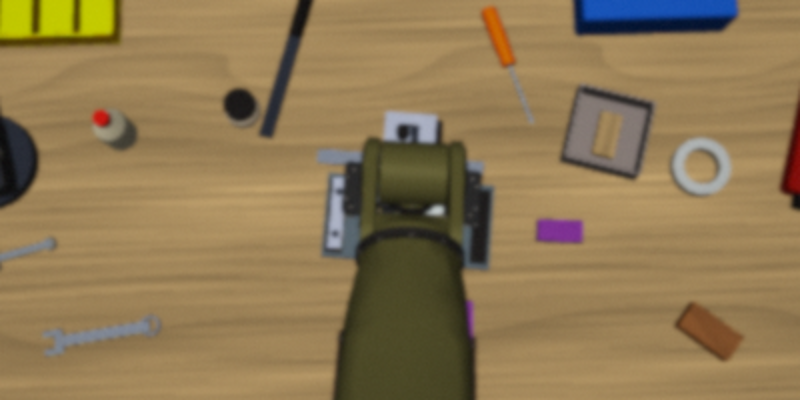

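All four plates and the pad are in place. The view from above shows no plate left on the bench, the pad in the box at (606,135) and the bystanders unmoved. Next I'll go above the knob.

Request:
move_arm(targets=[[0, -2.585, 0.39, 0, 0, 0, 1.567], [0, -2.585, 0.39, 0, 0, 0, 1.567], [0, -2.585, 0.39, 0, 0, 0, 1.567], [0, -2.585, 0.39, 0, 0, 0, 1.567], [0, -2.585, 0.39, 0, 0, 0, 1.567], [0, -2.585, 0.39, 0, 0, 0, 1.567], [0, -2.585, 0.39, 0, 0, 0, 1.567], [0, -2.585, 0.39, 0, 0, 0, 1.567], [0, -2.585, 0.39, 0, 0, 0, 1.567], [0, -2.585, 0.39, 0, 0, 0, 1.567], [0, -2.585, 0.39, 0, 0, 0, 1.567], [0, -2.585, 0.39, 0, 0, 0, 1.567]])

```text
time_s: 38.05
ee_pos: [0.6394, 0.001, 0.1149]
eef_rot: [-3.139, 0.0, 1.464]
force: [0.6, -0.3, -0.6]
grip_width: 0.047
grip_force: 0.0
```

```bash
cat >> h.py <<'E'
def knob():
    o=ctrl.get_obs(); im,d=ctrl.camera("wrist"); W=wcloud(o,d)
    a=np.radians(TY); dx=W[...,0]-TO[0]; dy=W[...,1]-TO[1]
    X=(dx*np.cos(a)+dy*np.sin(a))*1000; Y=(-dx*np.sin(a)+dy*np.cos(a))*1000
    m=(abs(W[...,2]-.076)<.002)&(X>70)&(X<150)&(abs(Y)<40)&(im.max(2)<100)
    print("knob",X[m].min(),X[m].max(),Y[m].min(),Y[m].max(),m.sum())
E
python3 -c "
from h import *
knob(); x,y=tray(128.8,19); go(x,y,.0265,83.8)"
```

```text
knob 118.90276684458767 137.8672699534537 10.117282781288878 29.057326414862583 382
shift [-1.000e-03 -5.000e-03  1.773e+00] turn [-0.002  0.     0.004] via j6 0.004 j6 0.11 | now [0.6395 0.001  0.1152] [-1.7989e+02  1.0000e-02  8.4030e+01] w 0.0469
```

Request:
move_arm(targets=[[0, 0, 0, 0.6, 0, 0, 0], [0, 0, 0, 1.2, 0, 0, 0], [0, 0, 0, 1.77, 0, 0, 0], [0, 0, 0, 1.77, 0, 0, 0], [0, 0, 0, 1.77, 0, 0, 0], [-1, 0, 0, 1.77, 0, 0, 0], [-1, 0, 0, 1.77, 0, 0, 0], [-1, 0, 0, 1.77, 0, 0, 0], [-1, 0, 0, 1.77, 0, 0, 0], [-1, 0, 0, 1.77, 0, 0, 0], [-1, 0, 0, 1.77, 0, 0, 0], [-1, 0, 0, 1.77, 0, 0, 0]], grip_force=40)

```text
time_s: 39.3
ee_pos: [0.6393, 0.0011, 0.0287]
eef_rot: [-3.14, 0.0, 1.465]
force: [-7.6, 1.9, 7.0]
grip_width: 0.0194
grip_force: 40.0
```

Request:
move_arm(targets=[[-1, 0, 0.09, 0, 0, 0, 0], [-1, 0, 0.17, 0, 0, 0, 0], [-1, 0, 0.17, 0, 0, 0, 0], [-1, 0, 0.17, 0, 0, 0, 0], [-1, 0, 0.17, 0, 0, 0, 0]])

```text
time_s: 39.8
ee_pos: [0.6477, 0.0002, 0.0287]
eef_rot: [-3.14, 0.0, 1.465]
force: [-9.5, 0.7, 8.3]
grip_width: 0.0194
grip_force: 40.0
```

Request:
move_arm(targets=[[-1, -0.13, 0, 0, 0, 0, 0], [-1, -0.26, 0, 0, 0, 0, 0], [-1, -0.39, 0, 0, 0, 0, 0], [-1, -0.39, 0, 0, 0, 0, 0], [-1, -0.39, 0, 0, 0, 0, 0]])

```text
time_s: 40.3
ee_pos: [0.6456, -0.0188, 0.0287]
eef_rot: [-3.14, -0.001, 1.465]
force: [-9.2, 3.5, 8.2]
grip_width: 0.0189
grip_force: 40.0
```

Request:
move_arm(targets=[[-1, 0, -0.2, 0, 0, 0, 0], [-1, 0, -0.4, 0, 0, 0, 0], [-1, 0, -0.6, 0, 0, 0, 0], [-1, 0, -0.8, 0, 0, 0, 0], [-1, 0, -0.97, 0, 0, 0, 0], [-1, 0, -0.97, 0, 0, 0, 0], [-1, 0, -0.97, 0, 0, 0, 0]])

```text
time_s: 41.0
ee_pos: [0.5979, -0.0137, 0.0287]
eef_rot: [-3.142, -0.001, 1.465]
force: [-4.6, 5.0, 6.5]
grip_width: 0.019
grip_force: 40.0
```

Moving the knob back took it down the straight part of the slot. I'll let go, rise and check.

Request:
move_arm(targets=[[0, 0, 0, 0, 0, 0, 0], [0, 0, 0, 0, 0, 0, 0], [0, 0, 0, 0, 0, 0, 0], [0, 0, 0, 0, 0, 0, 0], [0, 0, 0, -0.5, 0, 0, 0], [0, 0, 0, -1.3, 0, 0, 0], [0, 0, 0, -2.2, 0, 0, 0], [0, -1.2, 0, -3.2, 0, 0, 0], [0, -1.2, 0, -3.2, 0, 0, 0], [0, -1.2, 0, -3.2, 0, 0, 0]])

```text
time_s: 42.0
ee_pos: [0.5926, -0.0763, 0.1909]
eef_rot: [3.137, 0.001, 1.462]
force: [0.7, 0.7, -0.5]
grip_width: 0.0467
grip_force: 0.0
```

Run:
```python
from h import *
knob(); o=ctrl.get_obs(); print(o["ee_pos"],o["force"])
x,y=tray(10,20); look(.0185,.0245,x,y,.15)
im,d=ctrl.camera("wrist"); save(rectify(o,im,.55,-.01,.022,TY,.15,2),"end.png")
```

```text
knob 78.82851409701381 96.93067461875255 -8.899991054080617 9.435016072683998 242
[ 0.59201632 -0.0747988   0.18871435] [ 0.15363616  0.80340392 -0.80335828]
rect c 511.7 106.3 size 86.3 22.5 ang -6.3 z 22.5 n 1049
rect c 525.0 49.0 size 48.0 33.7 ang -6.0 z 22.4 n 987
rect c 500.2 -5.3 size 86.6 22.6 ang -6.1 z 22.4 n 1131
rect c 512.7 -60.2 size 49.4 34.7 ang -7.0 z 22.4 n 976
```

View pics/end.png

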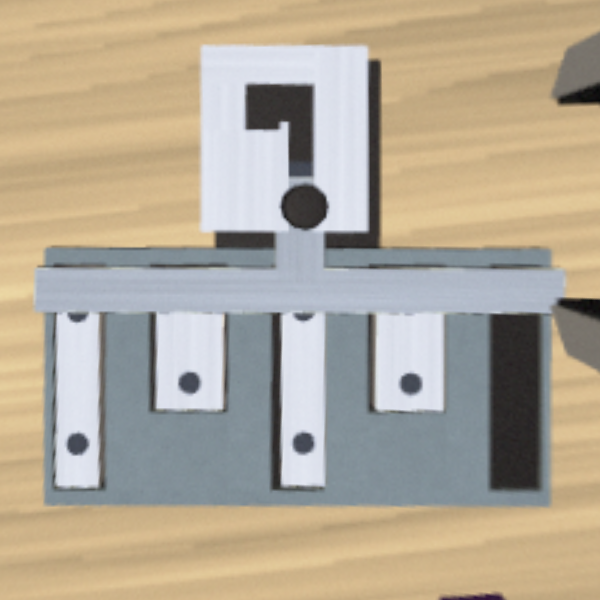

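The knob is at tray (87.9, 0.3), which is home. The keeper bar covers the ends of all four plates, the plates lie in their compartments, and nothing is touched. I'm handing it in.

Request:
move_arm(targets=[[0, 0, 0, 0, 0, 0, 0], [0, 0, 0, 0, 0, 0, 0], [0, 0, 0, 0, 0, 0, 0]])

```text
time_s: 42.45
ee_pos: [0.5917, -0.0733, 0.1874]
eef_rot: [-3.141, -0.0, 1.466]
force: [-0.6, -0.8, 0.3]
grip_width: 0.0472
grip_force: 0.0
```

```bash
python3 -c "
from h import *
print(ctrl.hand_in())"
```

```text
the job is handed in; nothing more can be done
None
```

The job is handed in (no verdict came back): the one worn pad is in the scrap box, all four plates found lie flat in compartments of their own size, and the keeper is home over them.

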